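Empty the tipping box of lock cylinders into the catch tray

TASK

Gather every lock cylinder in the catch tray: run the tray along its rails fully home against the tipping box, swing the box's lid fully back past its detent and only then tip the box over by its bar until all its cylinders have slid into the tray. Then set the box upright again, shut its lid and draw the tray back to its outer stop. The stray lock cylinders lying on the bench go into the tray too, at any time; leave the padlocks on the bench where they are.

Things in the scene. Friction and masses are not known exactly. Their poses are not given: they have to be found in the camera images.
- boxed_1: Boxed cylinder: a lock cylinder (door-lock profile cylinder of bare metal, 33 x 63 x 17 mm, 0.2 kg) lying flat; its origin is the centre of its underside, x along its 33 mm width, y along its 63 mm length, z up through its 17 mm thickness when it lies as at the start; take it across the 33 mm width. It starts inside the closed tipping box, its length parallel to the pivot axle. May be absent (1 or 2 are in the box).
- boxed_2: Boxed cylinder: a lock cylinder (door-lock profile cylinder of bare metal, 33 x 63 x 17 mm, 0.2 kg) lying flat; its origin is the centre of its underside, x along its 33 mm width, y along its 63 mm length, z up through its 17 mm thickness when it lies as at the start; take it across the 33 mm width. It starts inside the closed tipping box, its length parallel to the pivot axle. May be absent (1 or 2 are in the box).
- stray_1: Stray cylinder: a lock cylinder (door-lock profile cylinder of bare metal, 33 x 63 x 17 mm, 0.2 kg) lying flat; its origin is the centre of its underside, x along its 33 mm width, y along its 63 mm length, z up through its 17 mm thickness when it lies as at the start; take it across the 33 mm width. It starts on the open bench to the robot's right, at any yaw. May be absent (1 to 3 lie there).
- stray_2: Stray cylinder: a lock cylinder (door-lock profile cylinder of bare metal, 33 x 63 x 17 mm, 0.2 kg) lying flat; its origin is the centre of its underside, x along its 33 mm width, y along its 63 mm length, z up through its 17 mm thickness when it lies as at the start; take it across the 33 mm width. It starts on the open bench to the robot's right, at any yaw. May be absent (1 to 3 lie there).
- stray_3: Stray cylinder: a lock cylinder (door-lock profile cylinder of bare metal, 33 x 63 x 17 mm, 0.2 kg) lying flat; its origin is the centre of its underside, x along its 33 mm width, y along its 63 mm length, z up through its 17 mm thickness when it lies as at the start; take it across the 33 mm width. It starts on the open bench to the robot's right, at any yaw. May be absent (1 to 3 lie there).
- padlock_flat: Bystander: a padlock with a brass-coloured body lying flat on the bench, 67 x 44 x 18 mm; not part of the job.
- dial_padlock: Bystander: a round padlock with a black dial lying flat on the bench, 75 x 46 x 26 mm, heavy, stays put; not part of the job.
- pivot (a point): Fixed on the tipping station: middle of the box's pivot axle, 90 mm above the bench. Axes of the station: y to the pouring side (robot's left, where the tray is), -x to the robot's side, z up. Grey steel box at rest: y -130 to +2 mm, x +-43, z 0 to 55 from this point. Wooden base: y -140 to +204 mm. Two steel plates bear the axle at x +-52 mm, y -19 to +7, as high as the axle plus 11 mm.
- tip_box (a joint): Tilt of the box about the axle (along station x), rad: 0 upright on its rest, grows to the stop at 2.0 as it tips towards +y and pours over its spout (front wall sloping outward at 45 degrees) into the tray. By gravity it falls to the nearer stop (balance near 1.2) and stays there; 6 to 8 N at the bar lifts it when loaded. The contents slide out above roughly 1.7.
- tip_bar (a point): Point on the centre line of the box's tipping bar, 51 mm out from the wall: round steel bar 12 mm thick, parallel to the axle, sticking out 85 mm from the box on the robot's side, 18 mm collar at its end. Box upright: at (-94, -118, +30) mm from pivot in station axes; circles the axle at 122 mm radius. Pinch it from above, fingers along y; it turns between the pads as it is led round. Axes turn with the box.
- lid (a joint): Angle of the lid (90 x 136 mm, 0.16 kg) relative to the box, rad: 0 shut, up and back to the stop at 2.5. A spring detent acts from 1.9 to 2.4 (centre 2.15): past it the lid snaps to the stop and stays open while the box is tipped (sags to about 2.36); short of it the lid falls freely. Passing the detent takes 1.5 to 2.5 N at the lid's bar, either way.
- lid_hinge (a point): Middle of the lid's hinge on the box's back rim, at (0, -130, +58) mm from pivot in station axes while the box is upright; moves with the box. The hinge line is parallel to the axle.
- lid_bar (a point): Middle of the lid's bar handle: round steel bar 10 mm thick, 78 mm long, parallel to the hinge, 30 mm beyond the lid's free edge (on 6 mm arms 35 mm either side of the middle), 166 mm from the hinge. Lid shut, box upright: at (0, +36, +59) mm from pivot in station axes; circles the hinge. Pinch from above, fingers along y; it turns between the pads. Axes turn with the lid.
- tray (a joint): Position of the catch tray along its rails, m: 0 at the outer stop (station +y), 0.075 at the inner stop, fully home under the box's pouring lip. Friction about 2 N; stays where it is left.
- tray_floor (a point): Middle of the catch tray's inner floor, moves with the tray; axes as the station's. Open steel tray, inside 156 mm (x) by 105 mm (y) by 36 mm deep (end wall at +y 56 mm), walls 4 mm, inner floor 24 mm above the bench. It lies 25 mm towards -x and 64 mm along y from pivot with the tray at its inner stop, 139 mm at the outer.
- tray_tab (a point): Top middle of the tray's tab handle: upright aluminium plate 8 mm thick (y), 34 mm wide (x), on the robot's side of the tray, its top 75 mm above the bench, the lower edge 35 mm; 104 mm towards -x and 27 mm towards +y of the tray's middle. Pinch it from above across its 8 mm, fingers along y. Axes as the station's.
There are look-alikes about, which are no part of the job. What is shaped like the stray_3 but red is not meant.

How it is judged:
By the outcome, as a careful person would: the job done as asked, in the order asked, and still so for the second after the job is handed in, with the robot touching nothing.
Of boxed_1, boxed_2 only 1 to 2 are there at a start; the rules pass over those that are not, and their reading is None.
Of stray_1, stray_2, stray_3 only 1 to 3 are there at a start; the rules pass over those that are not, and their reading is None.
At some moment in a run one of stray_1, stray_2, stray_3 may be knocked a few centimetres aside while the robot is not near it.
Once in a run the grip may slacken for a moment while it holds something.
It also fails if it takes over 210 s, if anything falls off the work surface, if the arm or the gripper's body presses on something with over 40 N, if the wrist force passes 120 N, or if a joint passes its speed limit or range.

ROBOT

A 7-joint arm with a two-finger parallel gripper is mounted at the origin on a cart in front of the work surface, level with it; the furniture and walls round the work are solid. World frame = base frame: x ahead of the robot, y to its left, z up, the work surface at z = 0. Lengths are in m, angles in rad, forces in N, time in s.
With the tool pointing down it reaches from about 0.425 to 0.875 m from the base axis. Payload 8.4 kg.
Tool frame: the origin (TCP) lies at the very end of the fingers, on their centre line; the grasp point (between the pads) lies 19 mm behind it; z points along the fingers, y is the direction in which the jaws open and shut (so a half turn about z gives the same grasp; the last joint's range is limited). The gripper opens to 85 mm and grips with 20 to 120 N. Pads are 22 mm wide; open, the fingers measure 114 mm over their backs; the gripper's body (76 mm by 85 mm) begins 54 mm behind the grasp point. The pads swing forward as they close: fully open they stand 13 mm farther back than shut.
Start: joints at [1.21, 0.333, 0.04, 1.465, -0.013, 1.343, -0.059], TCP at [0.168, -0.628, 0.198] pointing down, gripper open.
Joint ranges: [-2.58, 2.58], [-0.38, 2.09], [-1.3, 1.39], [0.25, 2.4], [-1.5, 4.64], [0.08, 2.09], [-2.65, 2.65]. Speed limits (rad/s): [2.22, 2.22, 2.79, 2.79, 3.14, 3.14, 3.14].

INTERFACE

Orientations are given as a unit quaternion [x, y, z, w].
In Python, from cell import arm, optics, workorder gives the robot as it stands. Calls block until the motion is done:
- arm.move_ptp(position, orientation): joint-space move of the TCP to a pose.
- arm.move_linear(position, orientation=None, max_speed=0.15, force_limit=None): straight line of the TCP; orientation=None keeps the orientation; max_speed is the mean speed in m/s. With force_limit (N) it stops when the force on the tool has changed by that much, and returns True; else False.
- arm.goto_joints(angles): joint-space move.
- arm.move_gripper(opening): finger opening in m; the grip force is fixed at half the most; returns when the fingers have stopped.
- arm.dwell(seconds).
- arm.solve_ik(position, orientation): joint angles nearest the present ones, or None.
- arm.state(): the state.
- optics.grab_frame(name): name is "scene" or "top" or "wrist"; returns a dict with "img" (480x640x3 uint8, red, green, blue), "range_z" (480x640 float32, m along the optical axis (not along the pixel's ray), 0 where there is no reading), "fx", "fy", "cx", "cy" (pixels), "R" (3x3) and "t" (3): a world point X has camera coordinates R X + t. Camera axes: x right, y down, z forward; pixel columns grow to the right and rows downward; lengths in m; the calibration is good to about 2 mm. A picture is of the moment at which its call begins.
A pose or a line that the arm cannot do raises arm.MotionError and nothing moves.
- workorder.job_done(): hands the job in, once; it reports no verdict.
The state is a dict: "t": time; "joint_positions": joint angles; "qvel": joint speeds; "joint_efforts": joint torques, N m; "position": TCP position; "tool_rot": TCP orientation; "ft_force": force on the tool from outside, world axes, zero at the start; "torque": the same for the moment, N m; "grip_width": finger opening in m.
Only numpy, scipy, OpenCV 4.12 (cv2) and the standard library are available. Lean on these libraries where they do the work, as an engineer would, in place of code of your own. Each camera call takes 0.05 s, during which the arm holds its last target.

## Working session

There is one attempt and no reset: what is moved stays moved. The work goes in short steps, each a Python script; the robot and the scene stay as the last script left them, time stands still between calls to the robot, and variables do not carry over. Pictures are saved under pics/ and viewed, and the job is handed in when it is done.

```bash
ls; mkdir -p pics; python3 - <<'E'
from cell import arm, optics
import cv2, numpy as np
s=arm.state(); print({k:np.round(v,3) for k,v in s.items()})
for n in ["scene","top","wrist"]:
    f=optics.grab_frame(n); cv2.imwrite(f"pics/{n}0.png",f["img"][:,:,::-1]); np.savez(f"pics/{n}0.npz",**f)
    print(n,f["fx"],f["cx"],f["cy"],np.round(f["R"],3).tolist(),np.round(f["t"],3), "campos",np.round(-f["R"].T@f["t"],3))
E
```

```text
pics
{'t': np.float64(0.0), 'joint_positions': array([ 1.21 ,  0.334,  0.04 ,  1.466, -0.013,  1.343, -0.059]), 'qvel': array([ 0.001, -0.001, -0.   , -0.001, -0.   ,  0.   ,  0.   ]), 'joint_efforts': array([ 1.0000e-03, -6.5856e+01,  1.3660e+00, -4.0556e+01,  1.7000e-02,
        1.3000e-02, -0.0000e+00]), 'position': array([ 0.168, -0.627,  0.197]), 'tool_rot': array([ 0.991,  0.13 , -0.   , -0.001]), 'ft_force': array([0.052, 0.563, 0.169]), 'torque': array([-0.004, -0.053,  0.031]), 'grip_width': np.float64(0.086)}
scene 452.44369063390377 317.38709760324906 237.42375212445984 [[-0.715, -0.699, 0.008], [-0.521, 0.524, -0.674], [0.467, -0.486, -0.739]] [0.33  0.339 0.912] campos [-0.013  0.497  0.899]
top 521.5336489297346 330.2903139682144 239.62284890810372 [[-0.013, -1.0, 0.012], [-0.998, 0.012, -0.057], [0.057, -0.013, -0.998]] [-0.009  0.503  1.199] campos [0.434 0.    1.226]
wrist 386.0758901361545 323.75974905334914 243.28458348537194 [[0.259, -0.966, -0.002], [-0.928, -0.249, 0.276], [-0.267, -0.07, -0.961]] [-0.649 -0.036  0.379] campos [ 0.236 -0.609  0.373]
```

View pics/scene0.png

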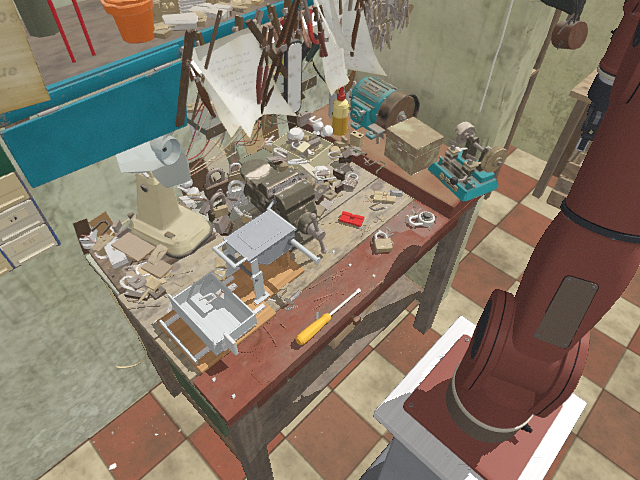

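View pics/top0.png

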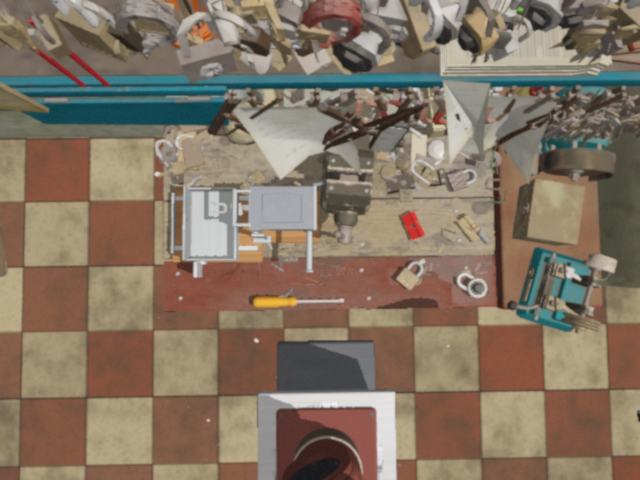

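View pics/wrist0.png

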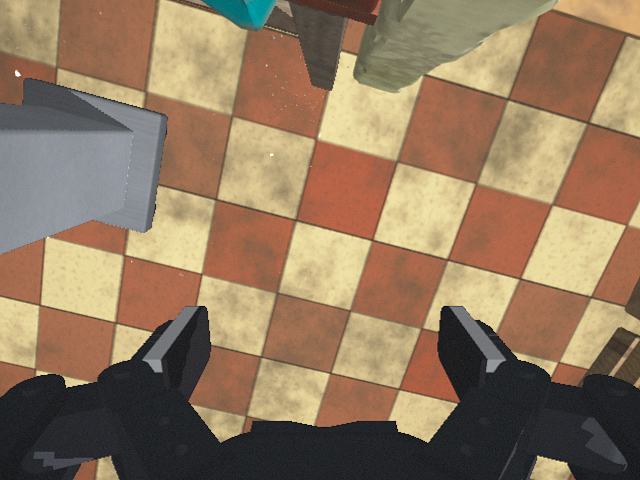

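The top view shows the tray at about (210,222) px, the box at (283,208) and its tip bar around (310,250). On the right are a red cylinder (412,225), a tan object (470,228), the brass padlock (410,272) and the dial padlock (470,285). I'll zoom in next.

```bash
python3 - <<'E'
import cv2, numpy as np
f=np.load("pics/top0.npz"); im=f["img"][:,:,::-1]
a=cv2.resize(im[165:315,155:355],None,fx=4,fy=4,interpolation=cv2.INTER_CUBIC); cv2.imwrite("pics/c1.png",a)
b=cv2.resize(im[180:310,350:510],None,fx=4.5,fy=4.5,interpolation=cv2.INTER_CUBIC); cv2.imwrite("pics/c2.png",b)
g=np.load("pics/scene0.npz"); im=g["img"][:,:,::-1]
cv2.imwrite("pics/c3.png",cv2.resize(im[180:380,150:350],None,fx=3,fy=3,interpolation=cv2.INTER_CUBIC))
cv2.imwrite("pics/c4.png",cv2.resize(im[170:270,310:460],None,fx=5,fy=5,interpolation=cv2.INTER_CUBIC))
E
```

```text
(no output)
```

View pics/c1.png

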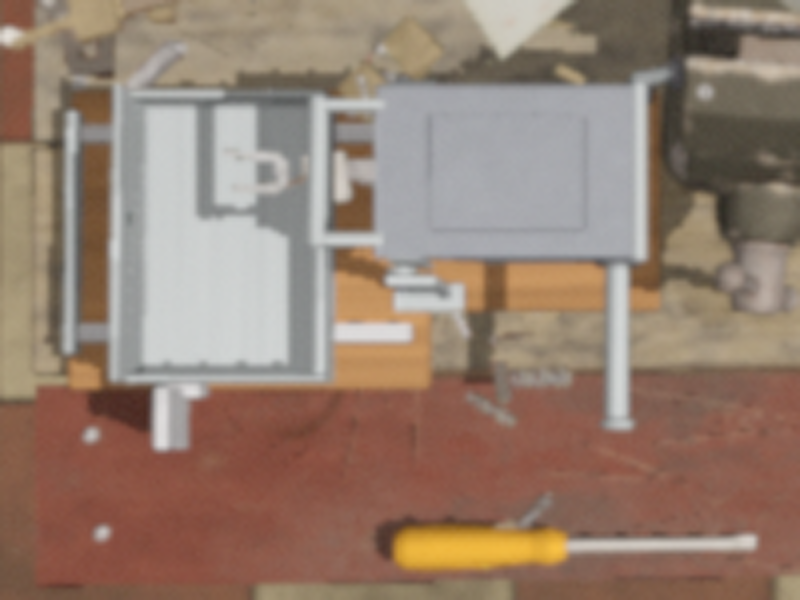

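View pics/c2.png

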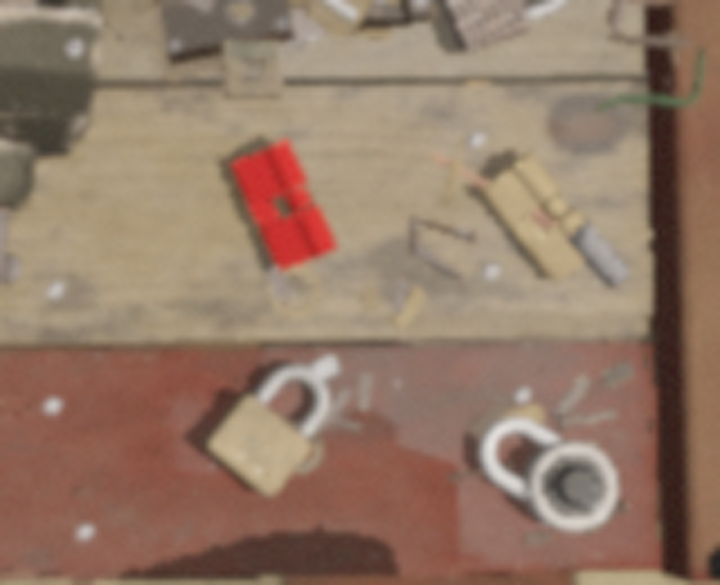

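View pics/c3.png

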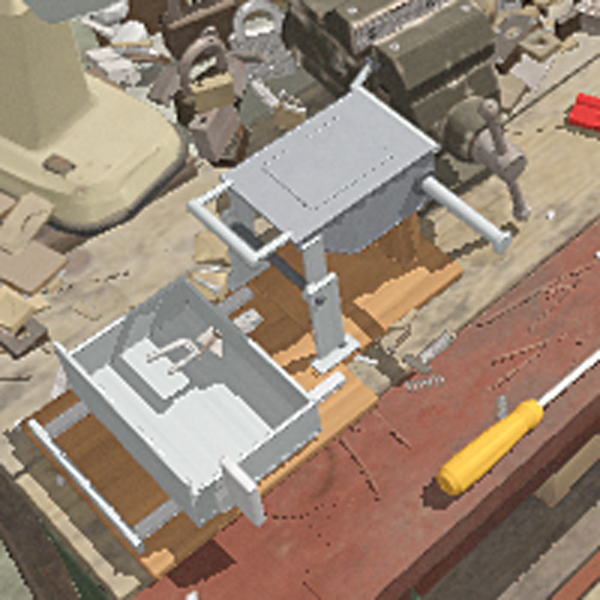

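View pics/c4.png

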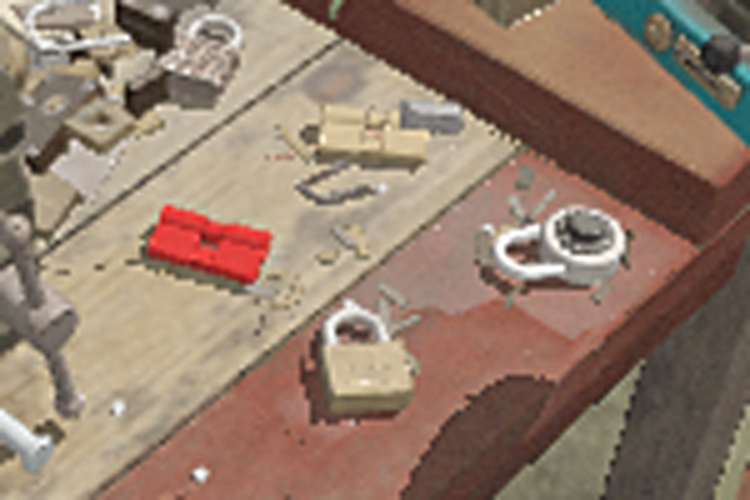

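```bash
cat > h.py <<'E'
import numpy as np, cv2, json
from scipy.spatial.transform import Rotation as Rot
def load(n): return dict(np.load(n))
def cloud(f):
    z=f["range_z"].astype(float); v,u=np.mgrid[0:480,0:640]
    p=np.stack([(u-f["cx"])/f["fx"]*z,(v-f["cy"])/f["fy"]*z,z],-1)
    w=(p-f["t"])@f["R"]; w[z<=0]=np.nan
    return w
def ray(f,u,v,h):
    d=f["R"].T@np.array([(u-f["cx"])/f["fx"],(v-f["cy"])/f["fy"],1.]); c=-f["R"].T@f["t"]
    return c+d*(h-c[2])/d[2]
def proj(f,X):
    p=f["R"]@np.asarray(X,float)+f["t"]; return f["fx"]*p[0]/p[2]+f["cx"],f["fy"]*p[1]/p[2]+f["cy"]
E
python3 - <<'E'
from h import *
f=load("pics/top0.npz"); w=cloud(f)
def h(u,v): print((u,v),np.round(w[v,u],3))
for p in [(283,208),(309,230),(310,255),(309,270),(313,205),(236,205),(199,270),(198,240),(173,220),(235,230),(210,240),(470,228),(476,236),(484,240),(412,225),(410,272),(478,287),(380,240),(380,280)]: h(*p)
# lid plane
m=(w[...,2]>0.135)&(w[...,2]<0.16)&(w[...,0]>0.4)&(w[...,1]>-0.1)&(w[...,1]<0.3)&(w[...,0]<0.7)
ys,xs=np.where(m); print("lid px",xs.min(),xs.max(),ys.min(),ys.max())
P=w[m]; r=cv2.minAreaRect((P[:,:2]*1000).astype(np.float32)); print(r, np.median(P[:,2]))
E
```

```text
(283, 208) [0.562 0.083 0.153]
(309, 230) [0.517 0.03  0.129]
(310, 255) [0.465 0.029 0.125]
(309, 270) [0.433 0.031 0.13 ]
(313, 205) [0.567 0.021 0.152]
(236, 205) [0.569 0.18  0.153]
(199, 270) [0.436 0.277 0.063]
(198, 240) [0.505 0.29  0.02 ]
(173, 220) [0.552 0.346 0.025]
(235, 230) [0.524 0.198 0.06 ]
(210, 240) [0.505 0.261 0.024]
(470, 228) [ 0.527 -0.345  0.007]
(476, 236) [ 0.507 -0.357  0.011]
(484, 240) [ 0.497 -0.37   0.028]
(412, 225) [ 0.536 -0.209 -0.001]
(410, 272) [ 0.425 -0.199  0.017]
(478, 287) [ 0.389 -0.353  0.029]
(380, 240) [ 0.501 -0.133 -0.002]
(380, 280) [ 0.407 -0.131 -0.   ]
lid px 232 371 142 237
((568.9647827148438, 29.388900756835938), (174.175048828125, 328.58135986328125), 21.027202606201172) 0.1517380322060635
```

```bash
python3 - <<'E'
from h import *
f=load("pics/top0.npz"); im=f["img"].astype(int); g=im.sum(2)/3; sat=im.max(2)-im.min(2)
def rowc(v,u0,u1,th):
    r=g[v,u0:u1]; s=sat[v,u0:u1]; k=np.where((r>th)&(s<40))[0]; return (k.min()+k.max())/2+u0, len(k)
pts=[]
for v in range(235,268,3):
    u,n=rowc(v,302,320,140); X=ray(f,u,v,0.126); pts.append(X); print(v,u,n,np.round(X,4))
pts=np.array(pts); a=np.polyfit(pts[:,0],pts[:,1],1); print("tipbar yaw",a[0], "y@.467",np.polyval(a,.467))
for u in range(204,232,4): pass
print("lidbar u per row")
for v in range(190,226,4): print(v, rowc(v,228,242,150), np.round(ray(f,rowc(v,228,242,150)[0],v,0.154),4))
print("tab"); 
for v in range(262,278,2): print(v, g[v,190:206].astype(int))
print("col edges lid u=270,290", g[180:236,270].astype(int), g[180:236,300].astype(int))
print("collar", g[262:278,309].astype(int))
w=cloud(f); 
for (u0,u1,v0,v1) in [(325,375,150,245)]:
    z=w[v0:v1:8,u0:u1:8]; print(np.round(z[...,2],2)); print(np.round(z[:,0,0],2),np.round(z[0,:,1],2))
E
```

```text
235 309.0 5 [0.5067 0.0307 0.126 ]
238 309.0 5 [0.5004 0.0307 0.126 ]
241 309.0 5 [0.4941 0.0308 0.126 ]
244 310.5 8 [0.4877 0.0277 0.126 ]
247 307.5 8 [0.4814 0.0341 0.126 ]
250 311.5 8 [0.475  0.0257 0.126 ]
253 310.0 7 [0.4687 0.029  0.126 ]
256 309.5 6 [0.4624 0.0301 0.126 ]
259 309.0 5 [0.4561 0.0312 0.126 ]
262 309.0 5 [0.4498 0.0313 0.126 ]
265 309.0 5 [0.4435 0.0313 0.126 ]
tipbar yaw -0.009010172192461738 y@.467 0.030298739159365363
lidbar u per row
190 (np.float64(237.0), 9) [0.5998 0.1775 0.154 ]
194 (np.float64(234.5), 4) [0.5916 0.1827 0.154 ]
198 (np.float64(234.5), 4) [0.5832 0.1827 0.154 ]
202 (np.float64(234.0), 5) [0.575  0.1837 0.154 ]
206 (np.float64(235.5), 11) [0.5666 0.1807 0.154 ]
210 (np.float64(236.5), 9) [0.5583 0.1786 0.154 ]
214 (np.float64(236.5), 8) [0.55   0.1787 0.154 ]
218 (np.float64(234.0), 5) [0.5418 0.1838 0.154 ]
222 (np.float64(233.5), 4) [0.5336 0.1849 0.154 ]
tab
262 [ 67  67  79 135 183 197 194 177 170 175 193 212 218 216 204 175]
264 [ 53  58  83 147 198 212 205 178 163 163 167 174 172 165 155 134]
266 [ 54  54  83 150 201 216 209 180 164 1
[... 879 characters left out ...]
 209 208 209 203 185 186 184 147 111 103 103 101 103]
[[ 0.39  0.39  0.39  0.4   0.41  0.16  0.36]
 [ 0.02  0.18  0.18  0.39  0.4   0.18  0.18]
 [ 0.02  0.18  0.18  0.18  0.39  0.18  0.18]
 [ 0.02  0.11  0.11  0.13  0.13  0.14 -0.  ]
 [ 0.16  0.18  0.18  0.17  0.18  0.18 -0.  ]
 [ 0.02  0.18  0.18  0.18  0.18  0.18  0.  ]
 [ 0.16  0.17  0.17  0.17  0.17  0.17 -0.02]
 [ 0.02  0.13  0.13  0.13  0.14  0.13  0.  ]
 [-0.    0.    0.12  0.12  0.11 -0.    0.  ]
 [-0.    0.    0.12  0.12  0.   -0.   -0.  ]
 [ 0.   -0.    0.11  0.11 -0.   -0.    0.  ]
 [ 0.   -0.    0.11  0.11 -0.01 -0.    0.  ]]
[0.63 0.69 0.67 0.66 0.61 0.62 0.58 0.58 0.56 0.55 0.53 0.51] [-0.   -0.02 -0.03 -0.04 -0.05 -0.09 -0.09]
```

```bash
python3 - <<'E'
from h import *
f=load("pics/scene0.npz"); im=f["img"][:,:,::-1]
w=cloud(f); P=w.reshape(-1,3)
# project the scene cloud: vise heights
m=(P[:,0]>0.45)&(P[:,0]<0.7)&(P[:,1]<0.0)&(P[:,1]>-0.17)
Q=P[m]
for x0 in np.arange(.45,.7,.03):
    print(round(x0,2),[ (lambda s: round(float(np.nanmax(s)),3) if len(s) else -1)(Q[(abs(Q[:,0]-x0)<.015)&(abs(Q[:,1]-y0)<.015),2]) for y0 in np.arange(-.15,.01,.03)])
E
```

```text
0.45 [0.003, 0.003, 0.001, 0.003, 0.002, 0.003]
0.48 [0.004, 0.005, 0.006, 0.112, 0.112, 0.003]
0.51 [0.003, 0.004, 0.002, 0.114, 0.175, 0.002]
0.54 [0.002, 0.003, 0.115, 0.125, 0.125, 0.004]
0.57 [0.003, 0.001, 0.179, 0.179, 0.178, 0.178]
0.6 [0.074, -0.001, 0.179, 0.406, 0.396, 0.181]
0.63 [0.564, 0.58, 0.578, 0.547, 0.557, 0.572]
0.66 [0.565, 0.574, 0.568, 0.576, 0.572, 0.554]
0.69 [0.558, 0.561, 0.569, 0.577, 0.579, 0.578]
```

```bash
python3 - <<'E'
from h import *
f=load("pics/top0.npz")
print("lid x", ray(f,285,185.7,.152), ray(f,285,228.8,.15))
print("collar end", ray(f,309,271.9,.128))
print("tab top", ray(f,195,270,.075), "ends", ray(f,195,261.5,.075), ray(f,195,277,.075))
s=load("pics/scene0.npz")
P=np.vstack([cloud(f).reshape(-1,3),cloud(s).reshape(-1,3)])
for z0,z1 in [(.2,.3),(.3,.4),(.4,.5),(.5,.65)]:
  print(z0)
  for y0 in np.arange(-.2,.26,.04):
    q=P[(abs(P[:,1]-y0)<.02)&(P[:,2]>z0)&(P[:,2]<z1)&(P[:,0]>.3)&(P[:,0]<.9)]
    print(round(y0,2), len(q), np.round(np.sort(q[:,0])[:3],3) if len(q) else '')
# check model proj in scene
piv=np.array([.561,.148,.09])
im=s["img"][:,:,::-1].copy(); im2=f["img"][:,:,::-1].copy()
for d in [(-94,-118,30),(0,36,59),(0,-130,58),(0,0,0),(-39,36,59),(39,36,59)]:
    X=piv+np.array(d)/1000
    for i,c in ((im,s),(im2,f)):
        u,v=proj(c,X); cv2.circle(i,(int(round(u)),int(round(v))),1,(0,0,255),-1)
cv2.imwrite("pics/m.png",np.hstack([cv2.resize(im[190:340,190:320],None,fx=3,fy=3),cv2.resize(im2[165:315,200:330],None,fx=3,fy=3)]))
E
```

```text
lid x [0.60799108 0.0785441  0.152     ] [0.51858703 0.07941284 0.15      ]
collar end [0.42896774 0.03142783 0.128     ]
tab top [0.43618114 0.28308415 0.075     ] ends [0.45483246 0.28311742 0.075     ] [0.42084721 0.2830568  0.075     ]
0.2
-0.2 5 [0.812 0.813 0.814]
-0.16 15 [0.807 0.808 0.808]
-0.12 8 [0.814 0.815 0.816]
-0.08 2 [0.856 0.86 ]
-0.04 190 [0.823 0.824 0.824]
0.0 407 [0.819 0.82  0.821]
0.04 81 [0.817 0.819 0.819]
0.08 28 [0.83 0.83 0.83]
0.12 425 [0.75  0.751 0.751]
0.16 651 [0.741 0.742 0.742]
0.2 402 [0.741 0.741 0.742]
0.24 0 
0.3
-0.2 214 [0.621 0.622 0.622]
-0.16 0 
-0.12 247 [0.627 0.628 0.628]
-0.08 274 [0.59  0.591 0.592]
-0.04 552 [0.586 0.59  0.59 ]
0.0 258 [0.619 0.619 0.62 ]
0.04 252 [0.587 0.588 0.589]
0.08 185 [0.58  0.581 0.581]
0.12 121 [0.753 0.753 0.753]
0.16 289 [0.74 0.74 0.74]
0.2 517 [0.737 0.738 0.739]
0.24 480 [0.733 0.735 0.735]
0.4
-0.2 932 [0.589 0.59  0.591]
-0.16 318 [0.604 0.605 0.605]
-0.12 688 [0.627 0.628 0.628]
-0.08 888 [0.624 0.625 0.625]
-0.04 1281 [0.608 0.612 0.613]
0.0 1677 [0.623 0.623 0.623]
0.04 2015 [0.593 0.594 0.594]
0.08 2192 [0.583 0.584 0.585]
0.12 430 [0.623 0.625 0.625]
0.16 1335 [0.639 0.64  0.64 ]
0.2 1360 [0.657 0.657 0.658]
0.24 1400 [0.658 0.658 0.658]
0.5
-0.2 2304 [0.608 0.61  0.612]
-0.16 3124 [0.607 0.608 0.608]
-0.12 2420 [0.625 0.625 0.625]
-0.08 2771 [0.623 0.623 0.624]
-0.04 2282 [0.624 0.626 0.628]
0.0 3122 [0.632 0.632 0.633]
0.04 3065 [0.639 0.64  0.64 ]
0.08 3362 [0.633 0.633 0.634]
0.12 3604 [0.626 0.629 0.629]
0.16 4165 [0.639 0.639 0.64 ]
0.2 4618 [0.658 0.658 0.658]
0.24 4036 [0.657 0.657 0.657]
```

View pics/m.png

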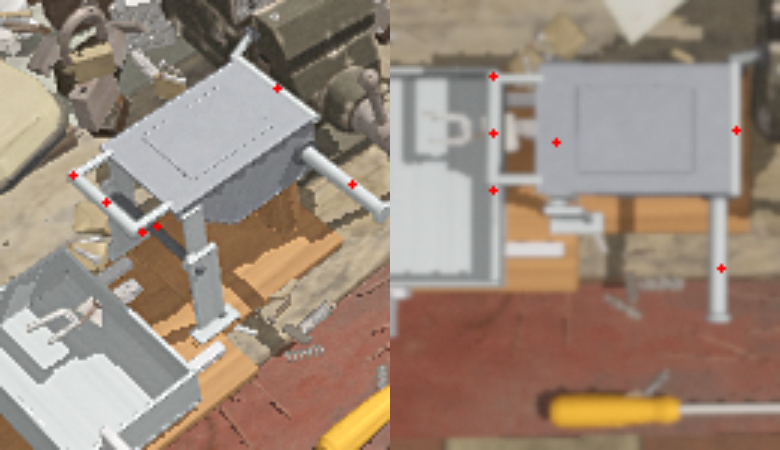

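```bash
cat >> h.py <<'E'
PIV=np.array([.563,.1475,.09])
def q(tilt_deg=0, flip=False, yaw=0.0, roll=0.0):
    """tool down; tilt: hand leans back to robot (fingers point +x). flip: camera on robot side. roll about world x"""
    R=Rot.from_euler('z',yaw)*Rot.from_euler('x',np.radians(roll))*Rot.from_euler('y',-np.radians(tilt_deg))*(Rot.from_quat([0,1,0,0]) if flip else Rot.from_quat([1,0,0,0]))
    return R.as_quat()
def tcp(grasp, quat, depth=0.019):
    return np.asarray(grasp)+depth*Rot.from_quat(quat).apply([0,0,1])
def lidbar(a, dx=0.0):  # box upright
    return PIV+np.array([dx,-.130,.058])+np.array([0,.166*np.cos(a+.006),.166*np.sin(a+.006)])
def tipbar(t,dx=0.0):
    a=np.arctan2(.030,-.118)-t; return PIV+np.array([-.094+dx,.1218*np.cos(a),.1218*np.sin(a)])
E
python3 - <<'E'
from h import *
from cell import arm
np.set_printoptions(precision=2,suppress=True)
print(q(30), Rot.from_quat(q(30)).apply([0,0,1]), Rot.from_quat(q(30)).apply([1,0,0]))
s=arm.state(); Rt=Rot.from_quat(s["tool_rot"]); 
f=load("pics/wrist0.npz"); c=-f["R"].T@f["t"]; print("cam in tool", Rt.inv().apply(c-s["position"]))
for fl in (False,True):
  for t in (0,15,30,40):
    Q=q(t,fl)
    r=lambda P:(lambda a: None if a is None else np.array(a))(arm.solve_ik(list(P),list(Q)))
    print(fl,t,"lid",[r(tcp(lidbar(a,-.012),Q,.014)) is not None for a in (0,.6,1.2,1.6,2,2.45)],"tip",[r(tcp(tipbar(a),Q)) is not None for a in (0,.5,1,1.5,2)],
      "tab",[r(tcp((.434,y,.062),Q)) is not None for y in (.22,.283,.314)])
    x=r(tcp(tipbar(1),Q)); print(x); x=r(tcp(lidbar(1),Q)); print(x)
E
```

```text
[0.97 0.   0.26 0.  ] [ 0.5   0.   -0.87] [0.87 0.   0.5 ]
cam in tool [ 0.07 -0.   -0.18]
False 0 lid [True, True, True, True, True, True] tip [True, True, True, True, True] tab [True, True, True]
[ 0.71  0.07 -1.05  1.84  0.06  1.27 -1.93]
[ 0.55  0.28 -0.99  1.51  0.23  1.48 -2.01]
False 15 lid [True, True, True, True, True, True] tip [True, True, True, True, True] tab [True, True, True]
[ 0.94 -0.34 -1.08  2.04 -0.31  1.02 -1.6 ]
[ 0.93  0.   -1.22  1.73  0.08  1.16 -1.88]
False 30 lid [True, True, True, True, True, True] tip [False, True, True, True, True] tab [False, False, False]
[-0.32 -0.36 -0.15  2.28  0.26  0.77 -2.2 ]
[ 0.53 -0.25 -0.76  1.97 -0.06  0.84 -1.8 ]
False 40 lid [True, True, True, False, False, True] tip [False, False, False, False, False] tab [False, False, True]
None
[ 0.26 -0.33 -0.56  2.13  0.07  0.63 -1.95]
True 0 lid [True, True, True, True, True, True] tip [True, True, True, True, True] tab [True, True, True]
[ 0.69  0.07 -1.03  1.84  0.06  1.27  1.21]
[ 0.53  0.27 -0.96  1.51  0.22  1.48  1.14]
True 15 lid [True, True, True, True, True, True] tip [True, True, True, True, True] tab [True, True, True]
[ 0.65 -0.24 -0.89  2.04 -0.15  1.    1.39]
[ 0.58 -0.01 -0.87  1.74  0.07  1.16  1.25]
True 30 lid [True, True, True, True, True, True] tip [False, True, True, True, True] tab [False, True, True]
[-0.32 -0.36 -0.15  2.28  0.26  0.77  0.95]
[ 0.56 -0.25 -0.78  1.97 -0.07  0.84  1.35]
True 40 lid [True, True, True, False, False, True] tip [False, False, False, True, True] tab [False, False, True]
None
[ 0.35 -0.35 -0.63  2.13 -0.    0.63  1.26]
```

```bash
python3 - <<'E'
from h import *
from cell import arm, optics
np.set_printoptions(precision=3,suppress=True)
P=np.vstack([cloud(load("pics/top0.npz")).reshape(-1,3),cloud(load("pics/scene0.npz")).reshape(-1,3)])
m=(P[:,0]<.6)&(P[:,0]>.1)&(P[:,1]<-.38)&(P[:,1]>-.8); print("right machine max z",np.nanpercentile(P[m][:,2],99.9))
arm.move_linear([.168,-.627,.42],max_speed=.25)
Q=q(0,True)
j=arm.solve_ik([.43,-.28,.42],list(Q)); print(j)
E
```

```text
right machine max z 0.5770752320537247
[ 0.899  0.053 -0.43   1.355  0.022  1.738  2.044]
```

```bash
python3 - <<'E'
from h import *
from cell import arm, optics
np.set_printoptions(precision=3,suppress=True)
P=cloud(load("pics/top0.npz")).reshape(-1,3)
for x in np.arange(.15,.6,.05): print(round(x,2),[round(float(np.nanmax(np.r_[-1,P[(abs(P[:,0]-x)<.025)&(abs(P[:,1]-y)<.025),2]])),2) for y in np.arange(-.7,-.2,.05)])
E
```

```text
0.15 [-0.78, -0.78, 0.26, 0.29, -0.78, -0.79, -0.78, -0.79, -0.79, -0.79]
0.2 [-0.79, -0.78, -0.79, -0.79, -0.79, -0.78, -0.79, -0.79, -0.79, -0.79]
0.25 [-0.79, -0.79, -0.79, -0.78, -0.78, -0.79, -0.79, -0.78, -0.78, -0.79]
0.3 [-0.8, -0.79, -0.79, 0.2, 0.2, 0.11, -0.79, -0.79, -0.79, -0.79]
0.35 [-1.0, 0.05, 0.06, 0.2, 0.2, 0.18, 0.16, 0.02, 0.01, 0.01]
0.4 [-1.0, 0.17, 0.19, 0.19, 0.18, 0.14, 0.06, 0.03, 0.02, 0.01]
0.45 [-1.0, 0.17, 0.19, 0.2, 0.18, 0.13, 0.06, 0.01, 0.01, 0.02]
0.5 [-1.0, 0.18, 0.06, 0.16, 0.16, 0.16, 0.16, 0.03, 0.02, 0.02]
0.55 [-1.0, 0.18, 0.06, 0.16, 0.16, 0.16, 0.15, 0.37, 0.03, 0.02]
```

```bash
python3 - <<'E'
from h import *
from cell import arm, optics
np.set_printoptions(precision=3,suppress=True)
Q=q(0,True)
arm.move_ptp([.40,-.27,.40],list(Q))
s=arm.state(); print(s["t"],s["joint_positions"],s["position"])
f=optics.grab_frame("wrist"); np.savez("pics/w1.npz",**f); cv2.imwrite("pics/w1.png",f["img"][:,:,::-1])
E
```

```text
3.0417 [ 0.917 -0.021 -0.401  1.466 -0.008  1.695  2.084] [ 0.4   -0.271  0.4  ]
```

View pics/w1.png

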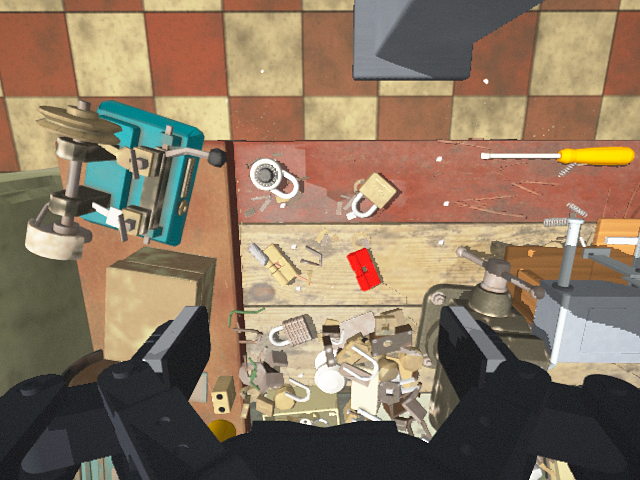

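```bash
python3 - <<'E'
from h import *
im=load("pics/w1.npz")["img"][:,:,::-1]
cv2.imwrite("pics/w1c.png",cv2.resize(im[225:320,235:395],None,fx=5,fy=5,interpolation=cv2.INTER_CUBIC))
E
```

```text
(no output)
```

View pics/w1c.png

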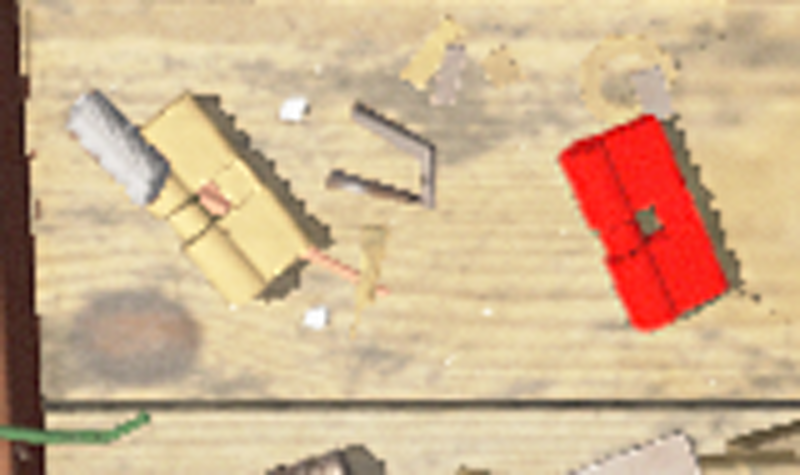

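Candidates in w1: red at (365,270), which is the excluded look-alike, and the tan one at (280,265), which has a grey rod at (262,252). I'll take a closer look before deciding.

```bash
python3 - <<'E'
from h import *
from cell import arm, optics
np.set_printoptions(precision=3,suppress=True)
Q=q(0,True)
arm.move_linear([.46,-.30,.22],list(Q),max_speed=.2)
f=optics.grab_frame("wrist"); np.savez("pics/w2.npz",**f); cv2.imwrite("pics/w2.png",cv2.resize(f["img"][60:360,120:520,::-1],None,fx=2,fy=2,interpolation=cv2.INTER_CUBIC))
w=cloud(f); print(arm.state()["t"])
m=(w[...,2]>.006)&(w[...,2]<.05)&(w[...,0]>.44)&(w[...,0]<.58)&(w[...,1]>-.4)&(w[...,1]<-.15)
cv2.imwrite("pics/w2m.png",np.where(m,np.clip(w[...,2]*5000,0,255),0)[60:360,120:520].astype(np.uint8))
E
```

```text
4.25
```

View pics/w2.png

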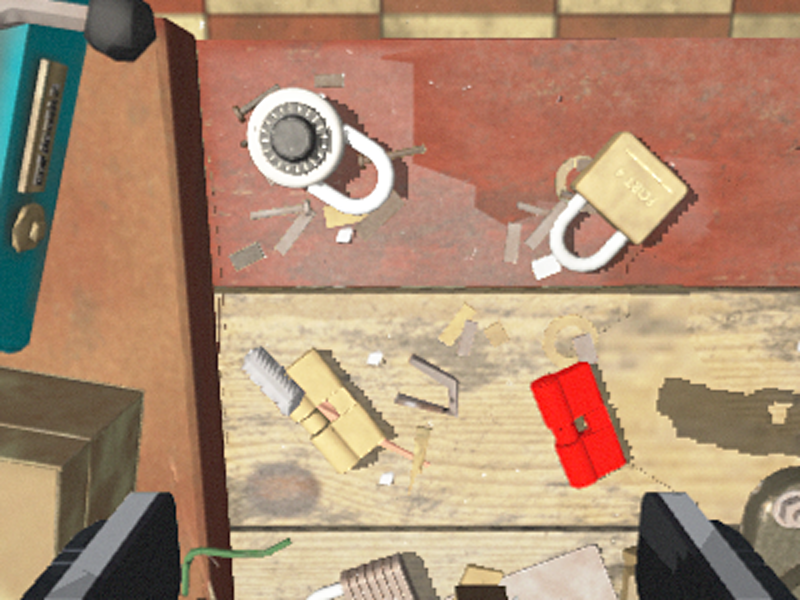

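View pics/w2m.png

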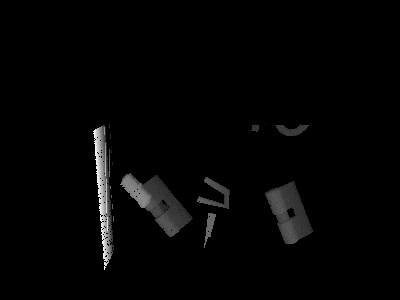

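```bash
python3 - <<'E'
from h import *
np.set_printoptions(precision=4,suppress=True)
f=load("pics/w2.npz"); im=f["img"]; w=cloud(f); hsv=cv2.cvtColor(im,cv2.COLOR_RGB2HSV)
red=(hsv[...,1]>200)&((hsv[...,0]<8)|(hsv[...,0]>172))&(im[...,0]>120)
red[:190]=0; red[320:]=0
def rect(mask,h):
    n,l,st,c=cv2.connectedComponentsWithStats(mask.astype(np.uint8)); i=1+np.argmax(st[1:,4]); m=(l==i)
    cn=max(cv2.findContours(m.astype(np.uint8),0,2)[0],key=cv2.contourArea)[:,0]
    P=np.array([ray(f,u,v,h)[:2]*1000 for u,v in cn],np.float32); return cv2.minAreaRect(P), st[i], m
r=rect(red,.015); print(r[:2], np.nanpercentile(w[r[2]][:,2],[5,50,90,99]))
m=(w[...,2]>.006)&(w[...,2]<.05)&(w[...,0]>.44)&(w[...,0]<.6)&(w[...,1]>-.395)&(w[...,1]<-.28)
m=cv2.morphologyEx(m.astype(np.uint8),cv2.MORPH_OPEN,np.ones((3,3)))
r=rect(m,.015); print("tan+knob",r[:2],np.nanpercentile(w[r[2]][:,2],[5,50,90,99]))
tan=(r[2])&(hsv[...,1]>70); r2=rect(tan,.015); print("tan",r2[:2],np.nanpercentile(w[r2[2]][:,2],[5,50,90,99]))
k=r[2]&(hsv[...,1]<50); r3=rect(k,.02); print("knob",r3[:2],np.nanpercentile(w[r3[2]][:,2],[5,50,90,99]))
cv2.imwrite("pics/w2c.png",cv2.resize(im[220:310,230:330,::-1],None,fx=6,fy=6,interpolation=cv2.INTER_LANCZOS4))
E
```

```text
(((532.2421875, -209.57803344726562), (66.32479858398438, 31.31208610534668), 23.49643898010254), array([ 386,  241,   47,   63, 1638], dtype=int32)) [0.0078 0.012  0.0166 0.0181]
tan+knob (((518.1883544921875, -348.98785400390625), (81.85517120361328, 35.998435974121094), 39.1151008605957), array([ 241,  234,   71,   63, 2036], dtype=int32)) [0.0081 0.0127 0.0259 0.0277]
tan (((525.2399291992188, -342.49102783203125), (63.469566345214844, 33.31140899658203), 37.1595573425293), array([ 262,  235,   50,   62, 1498], dtype=int32)) [0.0078 0.0114 0.0162 0.0178]
knob (((505.6788330078125, -368.904541015625), (37.76262664794922, 17.283456802368164), 39.11503601074219), array([241, 234,  31,  34, 514], dtype=int32)) [0.0149 0.0255 0.0273 0.0282]
```

View pics/w2c.png

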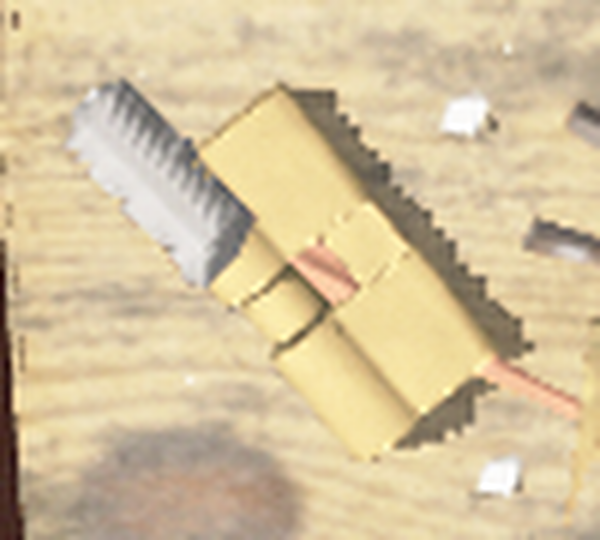

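```bash
python3 - <<'E'
from h import *
from cell import arm, optics
np.set_printoptions(precision=3,suppress=True)
Q=list(q(0,True))
arm.move_linear([.42,-.26,.36],Q,max_speed=.3)
arm.move_ptp([.436,.283,.25],Q)
s=arm.state(); print(s["t"],s["joint_positions"],s["position"])
f=optics.grab_frame("wrist"); np.savez("pics/w3.npz",**f); cv2.imwrite("pics/w3.png",f["img"][:,:,::-1])
print(proj(f,[.436,.283,.075]))
E
```

```text
6.9 [-0.148  0.077 -0.537  1.674  0.041  1.401  0.879] [0.437 0.282 0.25 ]
(np.float64(324.45168574690354), np.float64(210.6616653292196))
```

View pics/w3.png

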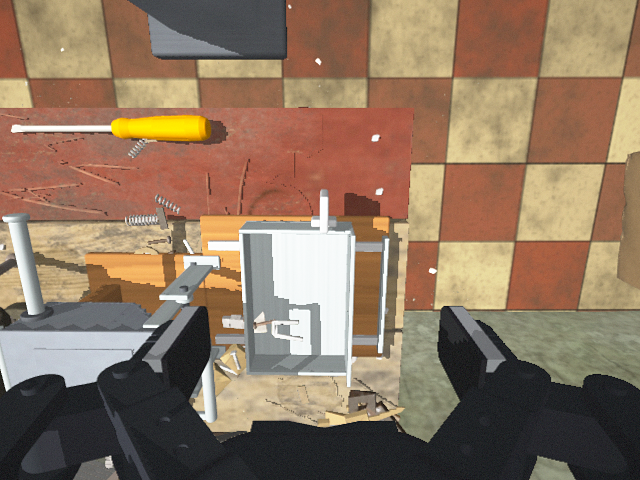

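```bash
python3 - <<'E'
from h import *
from cell import arm, optics
np.set_printoptions(precision=3,suppress=True)
Q=list(q(0,True))
arm.move_gripper(.045)
print(arm.move_linear([.436,.283,.10],Q,max_speed=.2), arm.move_linear([.436,.283,.046],Q,max_speed=.08,force_limit=15))
arm.move_gripper(0.0); s=arm.state(); print("w",s["grip_width"],s["ft_force"],s["position"],s["t"])
r=arm.move_linear([.436,.225,.046],Q,max_speed=.05,force_limit=20); s=arm.state(); print(r,s["grip_width"],s["ft_force"],s["position"],s["t"])
f=optics.grab_frame("top"); np.savez("pics/t1.npz",**f); cv2.imwrite("pics/t1.png",cv2.resize(f["img"][165:315,155:355,::-1],None,fx=4,fy=4))
E
```

```text
False False
w 0.005713837270477315 [-1.801 -0.85   6.631] [0.436 0.283 0.047] 9.5833
True 0.005530796842888414 [0.951 3.377 0.21 ] [0.436 0.241 0.047] 10.4333
```

View pics/t1.png

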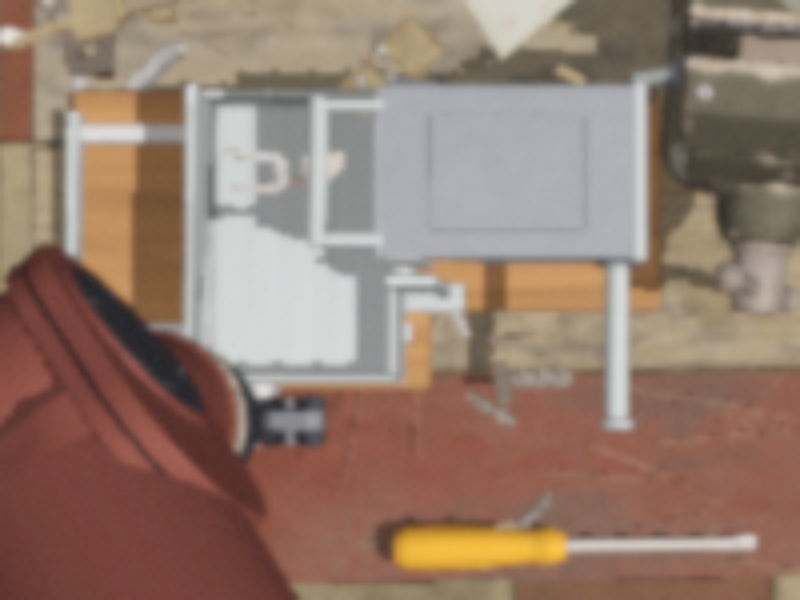

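```bash
python3 - <<'E'
from h import *
from cell import arm, optics
np.set_printoptions(precision=3,suppress=True)
Q=list(q(0,True))
r=arm.move_linear([.436,.228,.046],Q,max_speed=.03,force_limit=35); s=arm.state(); print(r,s["grip_width"],s["ft_force"],s["position"],s["t"])
arm.dwell(.2); s=arm.state(); print(s["position"],s["ft_force"])
arm.move_gripper(.05); arm.dwell(.1)
s=arm.state(); print(s["position"],s["ft_force"])
arm.move_linear([.436,s["position"][1],.16],Q,max_speed=.2)
f=optics.grab_frame("wrist"); np.savez("pics/w4.npz",**f); cv2.imwrite("pics/w4.png",f["img"][:,:,::-1])
E
```

```text
True 0.0052196816015759005 [ 1.923  3.038 -1.816] [0.436 0.242 0.047] 10.8167
[0.436 0.242 0.047] [ 2.259  3.326 -1.41 ]
[0.436 0.242 0.047] [ 0.013  0.334 -0.096]
```

View pics/w4.png

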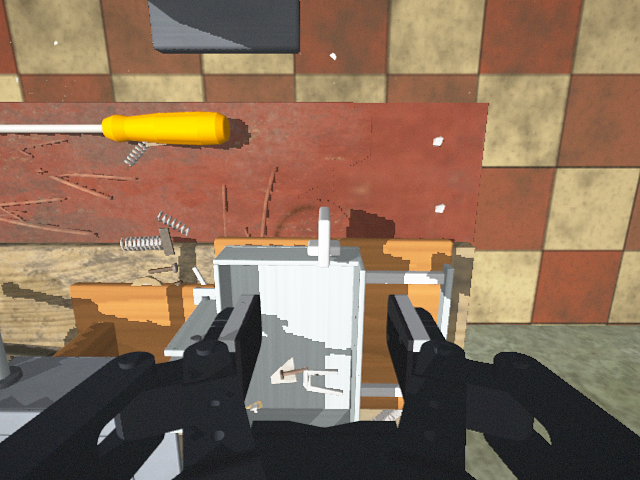

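```bash
python3 - <<'E'
from h import *
from cell import arm, optics
np.set_printoptions(precision=3,suppress=True)
Q=list(q(25,True))
g=lidbar(0,-.008); T=tcp(g,Q,.014); ax=Rot.from_quat(Q).apply([0,0,1])
arm.move_linear([.436,.24,.26],list(q(0,True)),max_speed=.25)
arm.move_gripper(.024)
arm.move_ptp(list(T-.09*ax),Q)
s=arm.state(); print(s["t"],s["joint_positions"],s["position"],s["grip_width"],T)
f=optics.grab_frame("wrist"); np.savez("pics/w5.npz",**f); 
im=f["img"][:,:,::-1].copy(); 
for p in (g,lidbar(0,-.039),lidbar(0,.039)):
  u,v=proj(f,p); cv2.circle(im,(int(u),int(v)),2,(0,0,255),-1)
cv2.imwrite("pics/w5.png",im)
E
```

```text
13.8583 [-0.019 -0.164 -0.504  2.021  0.176  0.893  0.953] [0.523 0.184 0.218] 0.02394389122075306 [0.561 0.183 0.136]
```

View pics/w5.png

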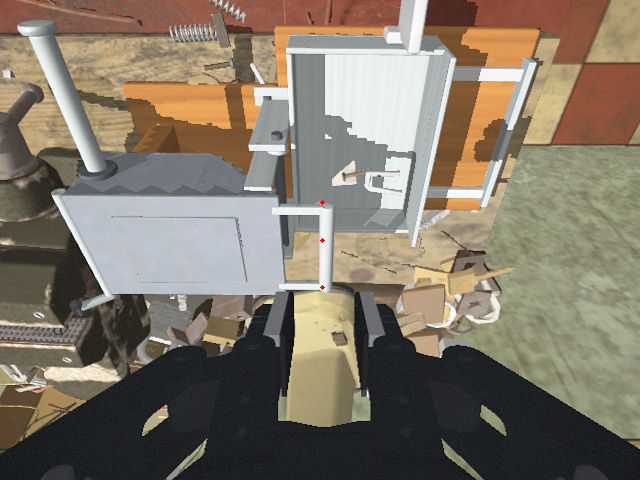

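```bash
sed -i 's/PIV=np.array(\[.563,.1475,.09\])/PIV=np.array([.563,.1505,.09])/' h.py; python3 - <<'E'
from h import *
from cell import arm, optics
np.set_printoptions(precision=3,suppress=True)
Q=list(q(25,True))
g=lidbar(0,-.008); T=tcp(g,Q,.014); ax=Rot.from_quat(Q).apply([0,0,1])
arm.move_linear(list(T-.06*ax),Q,max_speed=.1)
print(arm.move_linear(list(T),Q,max_speed=.06,force_limit=8))
s=arm.state(); print(s["position"],s["ft_force"],T)
arm.move_gripper(0.0); s=arm.state(); print("w",s["grip_width"],s["ft_force"],s["position"],s["t"])
f=optics.grab_frame("wrist"); cv2.imwrite("pics/w6.png",f["img"][:,:,::-1])
E
```

```text
False
[0.561 0.187 0.137] [ 0.054 -0.381  0.821] [0.561 0.186 0.136]
w -0.00014921200769165463 [-0.892 -0.185 -0.522] [0.561 0.187 0.136] 15.8667
```

View pics/w6.png

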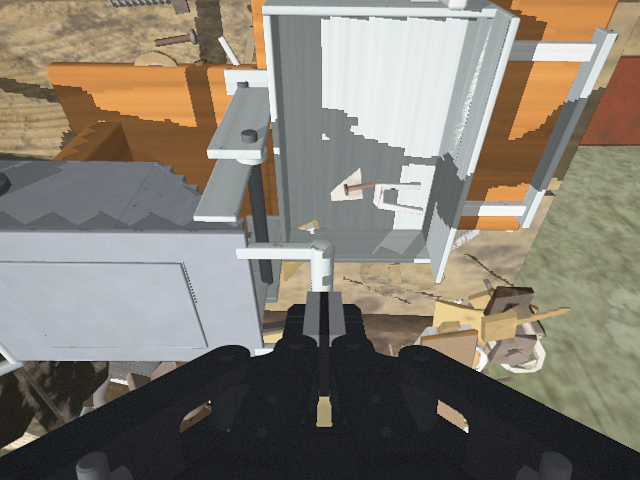

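```bash
python3 - <<'E'
from h import *
from cell import arm, optics
f=optics.grab_frame("scene"); np.savez("pics/s2.npz",**f); im=f["img"][:,:,::-1].copy()
cv2.imwrite("pics/s2.png",cv2.resize(im[180:330,160:340],None,fx=4,fy=4,interpolation=cv2.INTER_CUBIC))
w=cloud(f)
s=arm.state(); print(s["position"],s["ft_force"],s["grip_width"], proj(f,s["position"]))
E
```

```text
[0.5609325  0.18648393 0.1363891 ] [-0.4593054  -0.85064293 -0.93280632] -5.123574670732102e-06 (np.float64(225.37601187979595), np.float64(261.5371158708457))
```

View pics/s2.png

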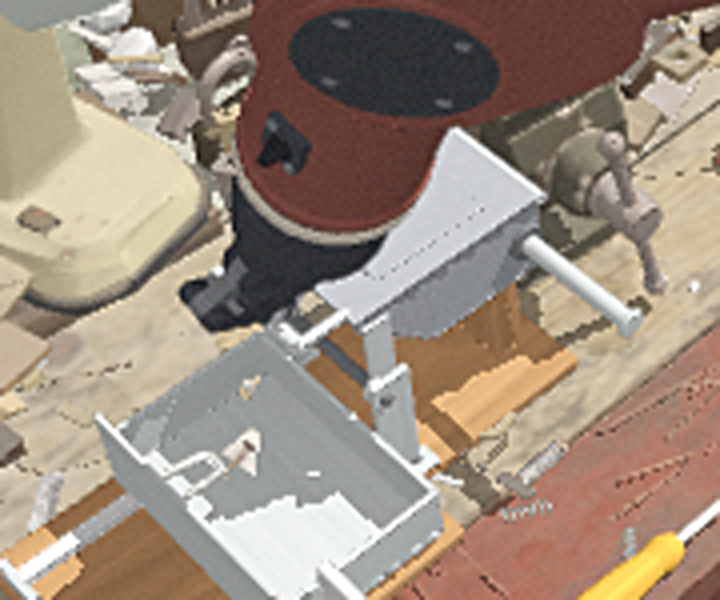

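```bash
python3 - <<'E'
import cv2
im=cv2.imread("pics/w6.png"); cv2.imwrite("pics/w6c.png",cv2.resize(im[220:370,230:430],None,fx=4,fy=4,interpolation=cv2.INTER_CUBIC))
E
```

```text
(no output)
```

View pics/w6c.png

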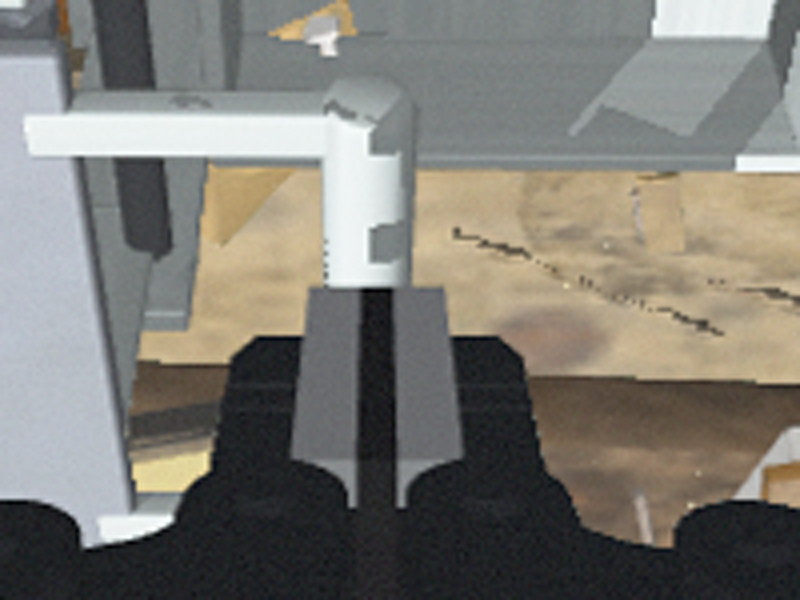

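```bash
python3 - <<'E'
from h import *
from cell import arm, optics
np.set_printoptions(precision=3,suppress=True)
f=optics.grab_frame("wrist"); np.savez("pics/w7.npz",**f); w=cloud(f)
s=arm.state(); print(s["position"],proj(f,s["position"]),proj(f,lidbar(0,-.039)),proj(f,lidbar(0,-.02)), lidbar(0))
for v in range(236,300,6): print(v,[ (u,w[v,u]) for u in (316,322,328)])
for v in (292,300,315,330): print("finger",v,[w[v,u] for u in (312,336)])
for (u,v) in [(80,300),(200,300),(220,260),(30,280)]: print("lid",w[v,u])
# scene-camera check of lidbar height
E
```

```text
[0.561 0.186 0.136] (np.float64(322.84735423902197), np.float64(282.2199658837521)) (np.float64(322.6876878352331), np.float64(241.96091605302374)) (np.float64(322.75982572527033), np.float64(275.11335870414973)) [0.563 0.186 0.149]
236 [(316, array([0.618, 0.181, 0.033])), (322, array([0.617, 0.186, 0.034])), (328, array([0.618, 0.19 , 0.034]))]
242 [(316, array([0.525, 0.184, 0.147])), (322, array([0.525, 0.186, 0.147])), (328, array([0.525, 0.189, 0.148]))]
248 [(316, array([0.525, 0.184, 0.151])), (322, array([0.525, 0.186, 0.151])), (328, array([0.525, 0.189, 0.152]))]
254 [(316, array([0.527, 0.184, 0.152])), (322, array([0.526, 0.186, 0.154])), (328, array([0.527, 0.189, 0.153]))]
260 [(316, array([0.53 , 0.184, 0.153])), (322, array([0.529, 0.186, 0.154])), (328, array([0.53 , 0.189, 0.153]))]
266 [(316, array([0.533, 0.184, 0.153])), (322, array([0.533, 0.186, 0.154])), (328, array([0.533, 0.189, 0.154]))]
272 [(316, array([0.538, 0.184, 0.152])), (322, array([0.537, 0.186, 0.153])), (328, array([0.537, 0.189, 0.153]))]
278 [(316, array([0.54 , 0.184, 0.153])), (322, array([0.541, 0.186, 0.153])), (328, array([0.54 , 0.189, 0.153]))]
284 [(316, array([0.544, 0.184, 0.153])), (322, array([0.544, 0.186, 0.153])), (328, array([0.545, 0.189, 0.153]))]
290 [(316, array([0.547, 0.184, 0.154])), (322, array([0.547, 0.186, 0.154])), (328, array([0.549, 0.189, 0.153]))]
296 [(316, array([0.533, 0.184, 0.17 ])), (322, array([0.533, 0.186, 0.169])), (328, array([0.533, 0.189, 0.17 ]))]
finger 292 [array([0.535, 0.182, 0.166]), array([0.535, 0.192, 0.166])]
finger 300 [array([0.531, 0.183, 0.173]), array([0.532, 0.191, 0.173])]
finger 315 [array([0.527, 0.183, 0.183]), array([0.526, 0.191, 0.184])]
finger 330 [array([0.522, 0.183, 0.193]), array([0.523, 0.191, 0.193])]
lid [0.556 0.077 0.152]
lid [0.557 0.131 0.151]
lid [0.533 0.144 0.15 ]
lid [0.542 0.062 0.152]
```

```bash
python3 - <<'E'
from h import *
from cell import arm, optics
np.set_printoptions(precision=3,suppress=True)
Q=list(q(25,True)); ax=Rot.from_quat(Q).apply([0,0,1])
g=lidbar(0,-.008)
arm.move_gripper(.024)
for d in (.026,.036):
    T=tcp(g,Q,d)
    r=arm.move_linear(list(T),Q,max_speed=.05,force_limit=8); s=arm.state(); print(d,r,s["position"],s["ft_force"])
    if r: break
    arm.move_gripper(0.0); s=arm.state(); print("w",s["grip_width"],s["ft_force"],s["position"],s["t"])
    if s["grip_width"]>.004: break
    arm.move_gripper(.024)
f=optics.grab_frame("wrist"); cv2.imwrite("pics/w8.png",cv2.resize(f["img"][200:380,220:430,::-1],None,fx=3,fy=3))
E
```

```text
0.026 False [0.566 0.186 0.125] [1.087 0.17  0.102]
w -7.797194692247884e-05 [-0.868 -1.765  3.597] [0.566 0.186 0.126] 17.125
0.036 False [0.57  0.186 0.116] [-0.266 -0.436  0.215]
w 0.007050109037948973 [-1.538 -5.158  2.509] [0.57  0.186 0.116] 18.1167
```

View pics/w8.png

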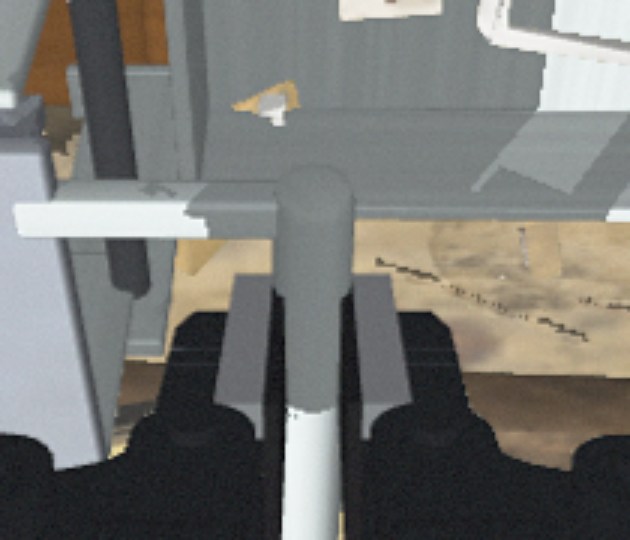

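```bash
cat >> h.py <<'E'
def follow(arm, fn, a0, a1, Q, depth, step=.125, speed=.12, wmin=.004, flim=None, dx=0.0):
    n=max(1,int(np.ceil(abs(a1-a0)/step)))
    for a in np.linspace(a0,a1,n+1)[1:]:
        r=arm.move_linear(list(tcp(fn(a,dx),Q,depth)),list(Q),max_speed=speed,force_limit=flim)
        s=arm.state()
        print(f"a={a:.2f} w={s['grip_width']*1000:.1f} F={np.round(s['ft_force'],1)} p={np.round(s['position'],3)} t={s['t']:.1f}",r)
        if s['grip_width']<wmin: print("LOST"); return a,False
        if r: return a,False
    return a1,True
E
python3 - <<'E'
from h import *
from cell import arm, optics
Q=q(25,True)
follow(arm,lidbar,0,1.0,Q,.036,dx=-.008)
f=optics.grab_frame("scene"); cv2.imwrite("pics/s3.png",f["img"][:,:,::-1])
E
```

```text
a=0.12 w=6.8 F=[-0.2 -3.9 -1. ] p=[0.57  0.184 0.137] t=18.5 False
a=0.25 w=6.9 F=[-0.5 -3.9 -1.3] p=[0.57  0.18  0.158] t=18.8 False
a=0.38 w=6.6 F=[-1.4 -2.9 -3.7] p=[0.57  0.174 0.177] t=19.1 False
a=0.50 w=6.6 F=[-2.9 -1.1 -3.4] p=[0.57  0.166 0.196] t=19.5 False
a=0.62 w=6.2 F=[-2.9  0.5  0.8] p=[0.57  0.155 0.214] t=19.8 False
a=0.75 w=6.5 F=[-3.9  3.7 -0.3] p=[0.57  0.143 0.23 ] t=20.1 False
a=0.88 w=6.1 F=[-9.8  5.9  3.3] p=[0.569 0.128 0.244] t=20.4 False
a=1.00 w=5.2 F=[-9.2  6.4  7.4] p=[0.571 0.112 0.258] t=20.8 False
```

View pics/s3.png

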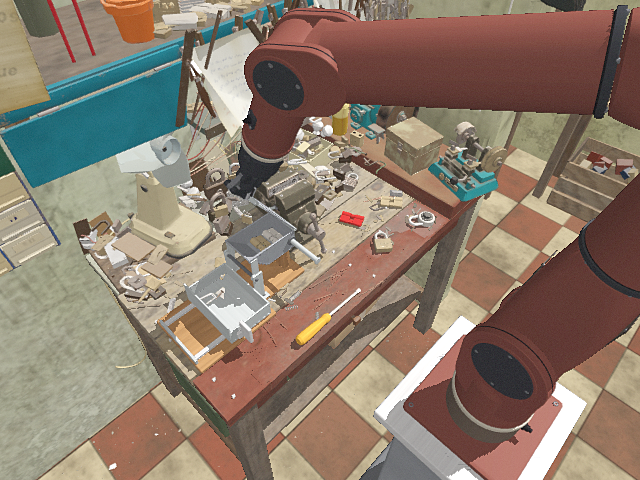

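```bash
python3 - <<'E'
from h import *
from cell import arm, optics
f=optics.grab_frame("wrist"); np.savez("pics/w9.npz",**f); cv2.imwrite("pics/w9.png",f["img"][:,:,::-1])
E
```

```text
(no output)
```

View pics/w9.png

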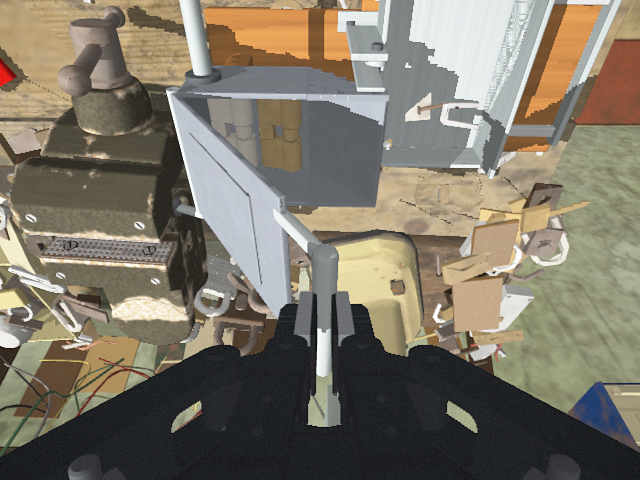

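```bash
python3 - <<'E'
from h import *
np.set_printoptions(precision=3,suppress=True)
f=load("pics/w9.npz"); w=cloud(f)
for v in range(250,420,15): print(v,w[v,325], "finger L",w[v,308],"R",w[v,342])
g=lidbar(1.0,-.008); print(g, tcp(g,q(25,True),.036))
E
```

```text
250 [0.524 0.113 0.285] finger L [0.527 0.107 0.282] R [0.744 0.136 0.043]
265 [0.528 0.113 0.289] finger L [0.778 0.094 0.034] R [0.752 0.135 0.061]
280 [0.534 0.113 0.291] finger L [0.842 0.091 0.   ] R [0.77  0.136 0.067]
295 [nan nan nan] finger L [0.543 0.106 0.29 ] R [0.543 0.119 0.29 ]
310 [0.553 0.113 0.289] finger L [0.537 0.107 0.302] R [0.537 0.119 0.302]
325 [0.561 0.113 0.29 ] finger L [0.533 0.107 0.312] R [0.533 0.118 0.311]
340 [0.572 0.113 0.29 ] finger L [0.532 0.108 0.318] R [0.527 0.118 0.321]
355 [0.582 0.113 0.291] finger L [0.532 0.108 0.323] R [0.524 0.117 0.328]
370 [0.596 0.113 0.29 ] finger L [0.534 0.108 0.327] R [0.528 0.117 0.33 ]
385 [0.961 0.116 0.098] finger L [0.537 0.108 0.33 ] R [0.536 0.118 0.33 ]
400 [0.962 0.116 0.121] finger L [0.542 0.108 0.332] R [0.54  0.118 0.333]
415 [0.768 0.114 0.232] finger L [0.963 0.092 0.141] R [0.542 0.118 0.336]
[0.555 0.109 0.288] [0.57  0.109 0.256]
```

```bash
python3 - <<'E'
from h import *
np.set_printoptions(precision=3,suppress=True)
for n,P in (("w3",[.437,.282,.25]),("w4",[.436,.241,.16]),("w2",[.46,-.30,.22])):
    f=load(f"pics/{n}.npz"); w=cloud(f)-np.array(P)
    near=(np.linalg.norm(w,axis=-1)<.12)&(w[...,2]>-.03)
    ys,xs=np.where(near); print(n, ys.min(), "lowest pts", w[near][np.argsort(w[near][:,2])[:5]])
E
```

```text
w3 306 lowest pts [[-0.007 -0.043  0.046]
 [-0.001 -0.043  0.046]
 [-0.002  0.043  0.046]
 [ 0.003 -0.043  0.046]
 [ 0.001  0.043  0.046]]
w4 295 lowest pts [[ 0.003 -0.025  0.035]
 [-0.005  0.026  0.035]
 [ 0.003 -0.024  0.035]
 [ 0.006 -0.025  0.035]
 [ 0.005  0.026  0.035]]
w2 306 lowest pts [[-0.002  0.043  0.047]
 [-0.002 -0.043  0.047]
 [-0.001  0.043  0.047]
 [-0.007  0.043  0.047]
 [-0.001  0.043  0.048]]
```

```bash
python3 - <<'E'
from h import *
from cell import arm, optics
Q=q(25,True)
follow(arm,lidbar,1.0,0.0,Q,.036,dx=-.008,step=.25,wmin=.002)
arm.move_gripper(.024)
T=tcp(lidbar(0,-.008),Q,.050)
r=arm.move_linear(list(T),list(Q),max_speed=.05,force_limit=10); s=arm.state(); print(r,s["position"],s["ft_force"])
arm.move_gripper(0.0); s=arm.state(); print("w",s["grip_width"],s["ft_force"],s["position"],s["t"])
f=optics.grab_frame("wrist"); cv2.imwrite("pics/w10.png",f["img"][:,:,::-1])
E
```

```text
a=0.75 w=0.2 F=[ 0.7 -0.5 -0.5] p=[0.571 0.141 0.23 ] t=21.4 False
LOST
False [0.57620248 0.1864663  0.10382934] [-0.97521747 -0.65318626 -0.08274931]
w 0.007775898214870289 [-1.76669351 -4.4422774   5.16589187] [0.57619057 0.18546118 0.10378739] 24.825
```

View pics/w10.png

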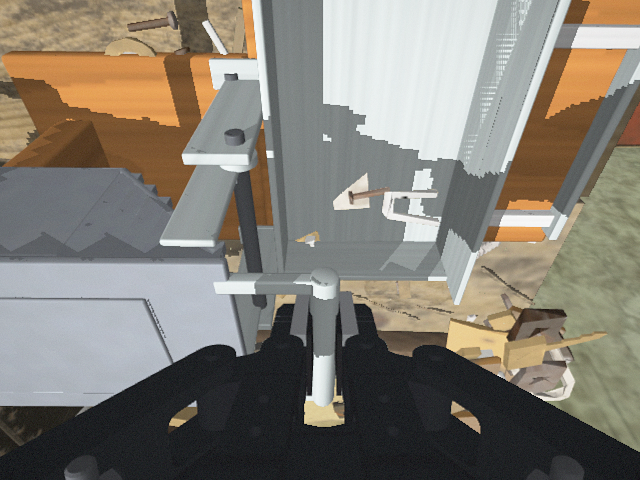

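```bash
python3 - <<'E'
from h import *
from cell import arm, optics
Q=q(25,True)
a,ok=follow(arm,lidbar,0,1.6,Q,.050,dx=-.008,step=.16,speed=.13)
f=optics.grab_frame("wrist"); cv2.imwrite("pics/w11.png",f["img"][:,:,::-1])
E
```

```text
a=0.16 w=8.0 F=[ 0.9 -3.  -1. ] p=[0.576 0.183 0.13 ] t=25.2 False
a=0.32 w=8.2 F=[-0.4 -3.2 -2.6] p=[0.576 0.177 0.156] t=25.6 False
a=0.48 w=7.3 F=[-0.9 -1.  -2.5] p=[0.576 0.168 0.18 ] t=25.9 False
a=0.64 w=7.5 F=[-3.6  2.2  2.4] p=[0.576 0.154 0.203] t=26.3 False
a=0.80 w=7.8 F=[-5.9  5.8  4. ] p=[0.576 0.137 0.223] t=26.6 False
a=0.96 w=7.9 F=[-10.4   7.6   7.1] p=[0.576 0.118 0.241] t=27.0 False
a=1.12 w=7.9 F=[-15.8   6.7  12.8] p=[0.576 0.095 0.254] t=27.3 False
a=1.28 w=7.9 F=[-19.2   7.   16. ] p=[0.576 0.069 0.264] t=27.7 False
a=1.44 w=7.6 F=[-22.    4.   17.8] p=[0.576 0.042 0.27 ] t=28.0 False
a=1.60 w=7.6 F=[-23.4   1.5  18.7] p=[0.575 0.014 0.27 ] t=28.4 False
```

View pics/w11.png

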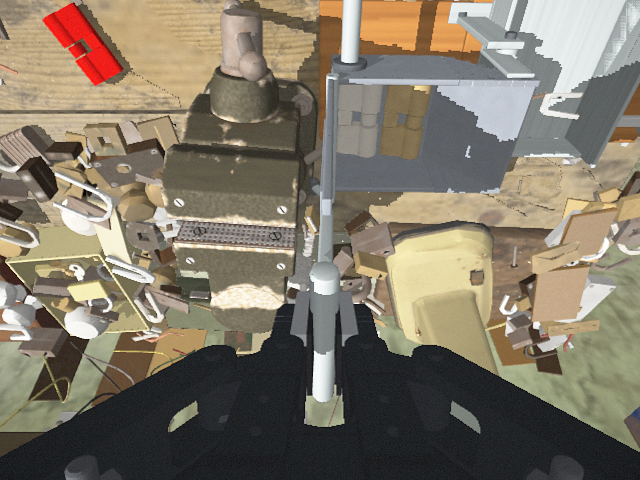

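```bash
python3 - <<'E'
from h import *
from cell import arm, optics
np.set_printoptions(precision=3,suppress=True)
f=optics.grab_frame("scene"); np.savez("pics/s4.npz",**f); cv2.imwrite("pics/s4.png",cv2.resize(f["img"][20:320,160:420,::-1],None,fx=2,fy=2))
s=arm.state(); print(s["position"],s["ft_force"],s["torque"])
f=load("pics/w9.npz")
g=optics.grab_frame("wrist"); w=cloud(g)
for v in range(290,410,20): print(v,w[v,325])
E
```

```text
[0.575 0.015 0.27 ] [-23.469   1.533  19.244] [ 0.356  3.272 -0.132]
290 [0.527 0.016 0.319]
310 [0.537 0.016 0.319]
330 [0.548 0.016 0.319]
350 [0.561 0.016 0.318]
370 [0.574 0.016 0.319]
390 [0.589 0.016 0.319]
```

View pics/s4.png

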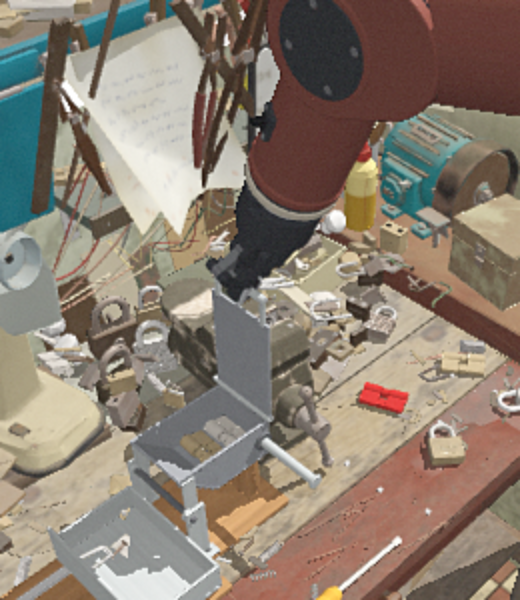

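```bash
python3 - <<'E'
from h import *
from cell import arm, optics
Q=q(25,True)
a,ok=follow(arm,lidbar,1.6,2.46,Q,.049,dx=-.010,step=.12,speed=.10)
f=optics.grab_frame("wrist"); cv2.imwrite("pics/w12.png",f["img"][:,:,::-1])
E
```

```text
a=1.71 w=7.8 F=[-4.5 -0.2  9.9] p=[ 0.575 -0.003  0.27 ] t=28.9 False
a=1.81 w=7.9 F=[-2.3 -0.9  7.4] p=[ 0.575 -0.021  0.266] t=29.2 False
a=1.92 w=7.5 F=[-3.1 -2.1  7.1] p=[ 0.574 -0.038  0.26 ] t=29.5 False
a=2.03 w=8.0 F=[-0.1 -1.2  6.2] p=[ 0.574 -0.054  0.253] t=29.8 False
a=2.14 w=7.3 F=[-1.2 -3.5  4. ] p=[ 0.574 -0.07   0.243] t=30.2 False
a=2.25 w=7.7 F=[ 2.7 -3.7 -0. ] p=[ 0.574 -0.084  0.232] t=30.5 False
a=2.35 w=7.6 F=[ 4.1 -5.1 -0.3] p=[ 0.574 -0.098  0.221] t=30.8 False
a=2.46 w=7.6 F=[ 0.8 -3.8  4.4] p=[ 0.574 -0.109  0.208] t=31.1 False
```

View pics/w12.png

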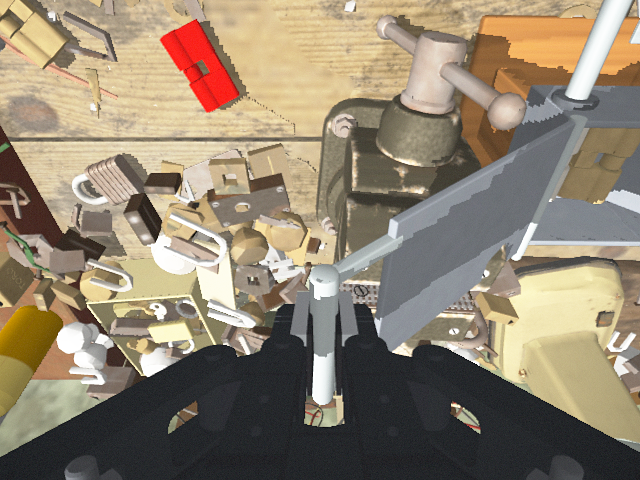

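```bash
python3 - <<'E'
from h import *
from cell import arm, optics
np.set_printoptions(precision=3,suppress=True)
Q=q(25,True); ax=Rot.from_quat(Q).apply([0,0,1])
arm.move_gripper(.016); s=arm.state(); p=s["position"]; print(s["grip_width"],s["ft_force"])
print(arm.move_linear(list(p-.055*ax),list(Q),max_speed=.08,force_limit=12)); s=arm.state(); print(s["position"],s["ft_force"],s["t"])
f=optics.grab_frame("wrist"); cv2.imwrite("pics/w13.png",f["img"][:,:,::-1]); w=cloud(f); np.savez("pics/w13.npz",**f)
E
```

```text
0.016112010471338117 [ 1.428 -1.651  0.191]
False
[ 0.55  -0.108  0.256] [0.649 0.315 0.993] 32.2667
```

View pics/w13.png

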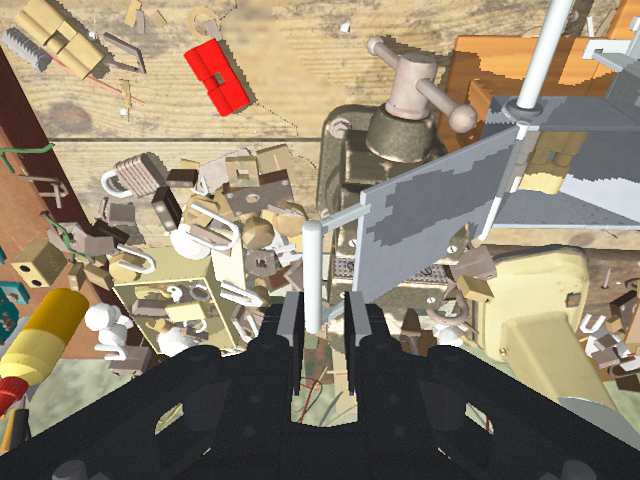

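```bash
cat >> h.py <<'E'
YW=.011
_l,_t=lidbar,tipbar
def lidbar(a,dx=0.):
    p=_l(a,dx); p[0]+=YW*(p[1]-.186); return p
def tipbar(a,dx=0.):
    p=_t(a,dx); p[0]+=YW*(p[1]-.0325); return p
E
python3 - <<'E'
from h import *
from cell import arm, optics
np.set_printoptions(precision=3,suppress=True)
w=cloud(load("pics/w13.npz"))
for v in (240,270,300): print("bar",w[v,313])
Q=q(12,True); ax=Rot.from_quat(Q).apply([0,0,1])
T=tcp(tipbar(0,-.008),Q,.050); print(tipbar(0,-.008),T)
print([arm.solve_ik(list(tcp(tipbar(t,-.008),Q,.05)),list(Q)) is not None for t in np.linspace(0,2,9)])
arm.move_linear([.45,-.10,.33],list(q(25,True)),max_speed=.25)
arm.move_gripper(.032)
arm.move_ptp(list(T-.11*ax),list(Q))
s=arm.state(); print(s["t"],s["joint_positions"],s["position"])
f=optics.grab_frame("wrist"); np.savez("pics/w14.npz",**f); 
im=f["img"][:,:,::-1].copy()
for d in (-.02,-.008,.01): 
  u,v=proj(f,tipbar(0,d)); cv2.circle(im,(int(u),int(v)),2,(0,0,255),-1)
cv2.imwrite("pics/w14.png",im)
E
```

```text
bar [ 0.527 -0.113  0.251]
bar [ 0.547 -0.113  0.251]
bar [ 0.57  -0.114  0.251]
[0.461 0.032 0.12 ] [0.471 0.032 0.071]
[True, True, True, True, True, True, True, True, True]Traceback (most recent call last):
  File "<stdin>", line 9, in <module>
cell.MotionError: the arm cannot follow that straight line within its joint ranges
```

```bash
python3 - <<'E'
from h import *
from cell import arm, optics
np.set_printoptions(precision=3,suppress=True)
Q=q(12,True); ax=Rot.from_quat(Q).apply([0,0,1])
T=tcp(tipbar(0,-.008),Q,.050)
for tgt,ql in (([.48,-.10,.31],q(25,True)),([.48,-.08,.31],q(12,True)),([.50,-.10,.30],q(12,True))):
    try: arm.move_linear(tgt,list(ql),max_speed=.2); print("ok",tgt); break
    except arm.MotionError as e: print(e)
arm.move_gripper(.032)
arm.move_ptp(list(T-.11*ax),list(Q))
s=arm.state(); print(s["t"],s["joint_positions"],s["position"])
f=optics.grab_frame("wrist"); np.savez("pics/w14.npz",**f); 
im=f["img"][:,:,::-1].copy()
for d in (-.02,-.008,.01): 
  u,v=proj(f,tipbar(0,d)); cv2.circle(im,(int(u),int(v)),2,(0,0,255),-1)
cv2.imwrite("pics/w14.png",im)
E
```

```text
ok [0.48, -0.1, 0.31]
33.975 [ 0.216 -0.23  -0.359  2.102 -0.058  1.046  1.451] [0.449 0.032 0.18 ]
```

View pics/w14.png

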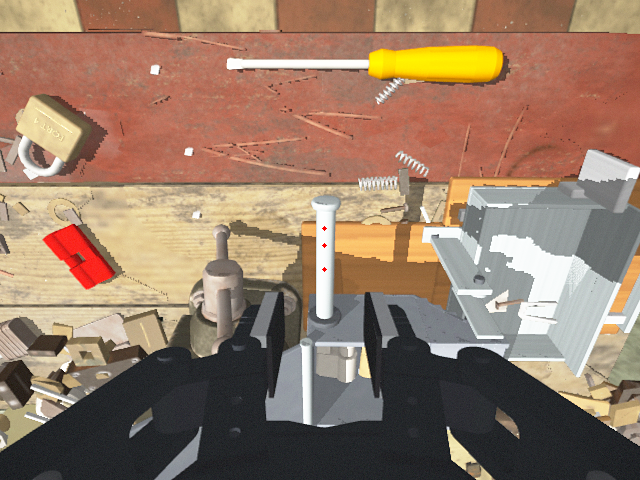

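```bash
python3 - <<'E'
from h import *
from cell import arm, optics
np.set_printoptions(precision=3,suppress=True)
Q=q(12,True)
T=tcp(tipbar(0,-.008),Q,.050)
r=arm.move_linear(list(T),list(Q),max_speed=.08,force_limit=10); s=arm.state(); print(r,s["position"],s["ft_force"])
if not r:
    arm.move_gripper(0.0); s=arm.state(); print("w",s["grip_width"],s["ft_force"],s["position"],s["t"])
f=optics.grab_frame("wrist"); cv2.imwrite("pics/w15.png",f["img"][:,:,::-1]);np.savez("pics/w15.npz",**f)
E
```

```text
False [0.472 0.032 0.072] [-0.274  0.679 -0.377]
w 0.009843634285456575 [-3.256 -0.573  5.799] [0.472 0.032 0.072] 35.875
```

View pics/w15.png

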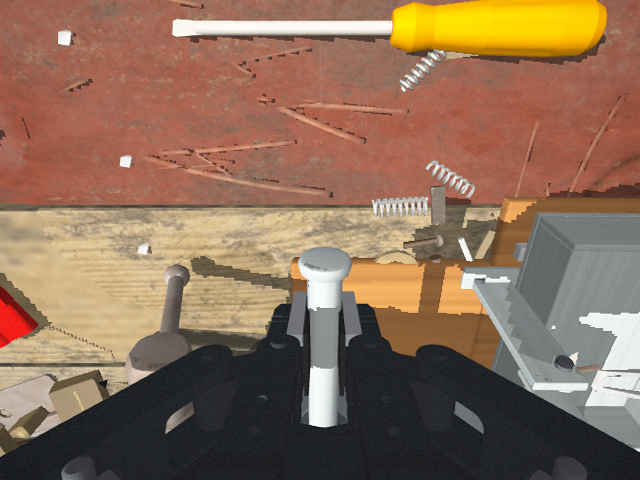

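```bash
python3 - <<'E'
from h import *
from cell import arm, optics
Q=q(12,True)
a,ok=follow(arm,tipbar,0,1.0,Q,.050,dx=-.008,step=.15,speed=.10,wmin=.006)
E
```

```text
a=0.14 w=9.6 F=[  6.9  -3.2 -11.9] p=[0.472 0.037 0.087] t=36.2 False
a=0.29 w=9.9 F=[ 6.5 -5.8 -7.1] p=[0.472 0.044 0.103] t=36.6 False
a=0.43 w=10.0 F=[  3.9 -10.3  -4.4] p=[0.472 0.053 0.117] t=36.9 False
a=0.57 w=9.6 F=[ -0.1 -13.9   3. ] p=[0.472 0.064 0.13 ] t=37.2 False
a=0.71 w=9.9 F=[ -5.8 -19.7  12.9] p=[0.472 0.076 0.142] t=37.5 False
a=0.86 w=9.6 F=[-13.2 -17.6  24.7] p=[0.473 0.092 0.152] t=37.9 False
a=1.00 w=9.6 F=[ -4.  -11.   21.8] p=[0.476 0.111 0.16 ] t=38.2 False
```

```bash
python3 - <<'E'
from h import *
from cell import arm, optics
np.set_printoptions(precision=3,suppress=True)
s=arm.state(); print(s["position"],s["ft_force"],s["torque"],s["grip_width"])
f=optics.grab_frame("scene"); np.savez("pics/s5.npz",**f); cv2.imwrite("pics/s5.png",cv2.resize(f["img"][60:340,140:400,::-1],None,fx=2,fy=2))
f=optics.grab_frame("wrist"); cv2.imwrite("pics/w16.png",f["img"][:,:,::-1]);np.savez("pics/w16.npz",**f)
E
```

```text
[0.476 0.111 0.16 ] [ -4.03  -10.967  21.802] [-2.133 -0.391 -0.93 ] 0.009553304908840762
```

View pics/s5.png

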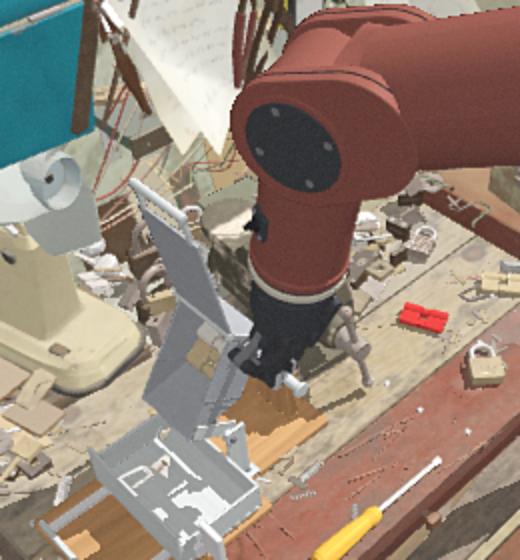

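View pics/w16.png

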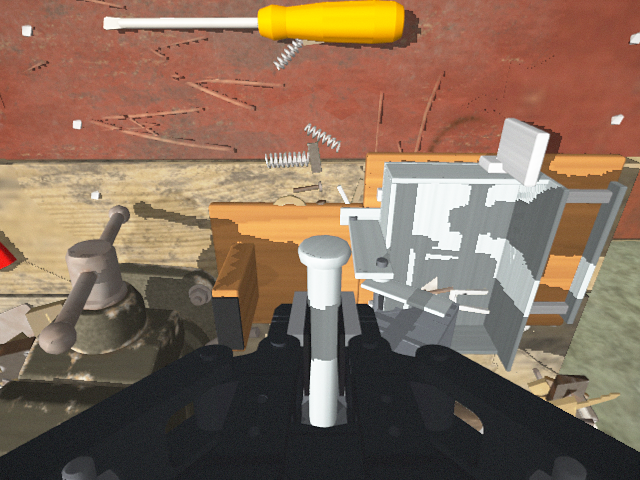

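```bash
python3 - <<'E'
from h import *
from cell import arm
np.set_printoptions(precision=3,suppress=True)
for n in ("w15","w16"):
    f=load(f"pics/{n}.npz"); w=cloud(f)
    print(n,[w[v,325] for v in (280,300,320,340,360)],"tips",w[300,300],w[300,350])
for a in (.9,.95,1.0,1.05): print(a,tipbar(a,-.008))
E
```

```text
w15 [array([0.433, 0.033, 0.128]), array([0.442, 0.033, 0.126]), array([0.451, 0.033, 0.126]), array([0.46 , 0.033, 0.125]), array([0.47 , 0.033, 0.125])] tips [0.451 0.024 0.114] [0.451 0.043 0.114]
w16 [array([nan, nan, nan]), array([0.449, 0.111, 0.21 ]), array([0.457, 0.111, 0.21 ]), array([0.466, 0.111, 0.211]), array([0.476, 0.111, 0.211])] tips [0.455 0.102 0.202] [0.455 0.12  0.203]
0.9 [0.462 0.101 0.201]
0.95 [0.462 0.106 0.203]
1.0 [0.462 0.112 0.206]
1.05 [0.462 0.118 0.207]
```

```bash
python3 - <<'E'
from h import *
from cell import arm, optics
Q=q(12,True)
a,ok=follow(arm,tipbar,1.0,1.45,Q,.046,dx=-.006,step=.15,speed=.10,wmin=.006)
if ok: a,ok=follow(arm,tipbar,1.45,1.96,Q,.046,dx=-.006,step=.13,speed=.10,wmin=.006)
f=optics.grab_frame("scene"); cv2.imwrite("pics/s6.png",cv2.resize(f["img"][60:340,140:400,::-1],None,fx=2,fy=2))
f=optics.grab_frame("wrist"); cv2.imwrite("pics/w17.png",f["img"][:,:,::-1]);np.savez("pics/w17.npz",**f)
E
```

```text
a=1.15 w=9.7 F=[ 1.5 -2.9  8.5] p=[0.475 0.13  0.166] t=38.6 False
a=1.30 w=9.5 F=[-1.4  0.9  8.3] p=[0.474 0.149 0.168] t=39.0 False
a=1.45 w=9.8 F=[1.  0.9 6.2] p=[0.474 0.167 0.166] t=39.3 False
a=1.58 w=9.8 F=[ 4.7  2.8 -0.1] p=[0.475 0.182 0.163] t=39.6 False
a=1.71 w=9.5 F=[ 8.8  1.  -1.5] p=[0.475 0.196 0.158] t=39.9 False
a=1.83 w=9.8 F=[ 7.8  2.1 -4.5] p=[0.475 0.211 0.151] t=40.2 False
a=1.96 w=9.5 F=[ 8.4  3.1 -2.5] p=[0.476 0.224 0.143] t=40.5 False
```

View pics/s6.png

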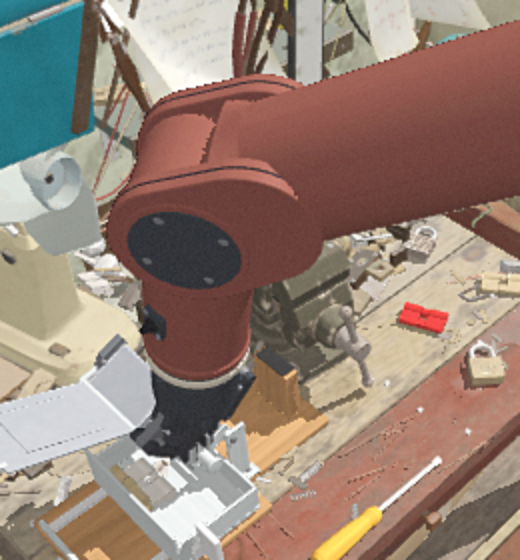

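View pics/w17.png

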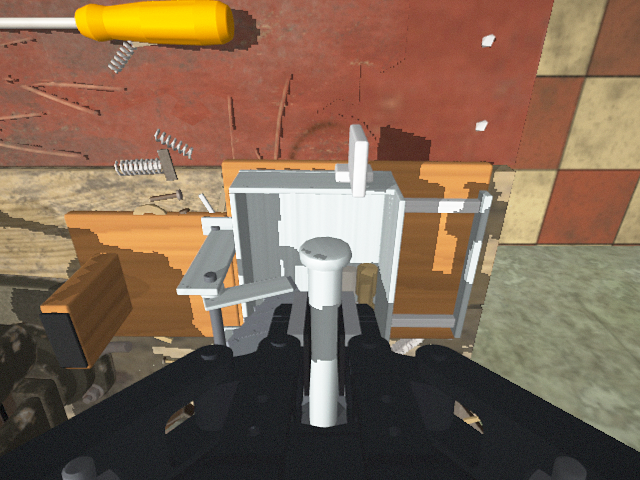

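```bash
python3 - <<'E'
from h import *
from cell import arm, optics
np.set_printoptions(precision=3,suppress=True)
Q=q(12,True)
print(arm.move_linear(list(tcp(tipbar(2.03,-.006),Q,.046)),list(Q),max_speed=.05,force_limit=12)); arm.dwell(.8)
s=arm.state(); print(s["t"],s["position"],s["ft_force"],s["grip_width"])
for n in ("scene","top","wrist"):
    f=optics.grab_frame(n); np.savez(f"pics/{n}_p.npz",**f)
    c={"scene":(200,360,140,320),"top":(165,315,155,355),"wrist":(150,370,180,440)}[n]
    cv2.imwrite(f"pics/{n}_p.png",cv2.resize(f["img"][c[0]:c[1],c[2]:c[3],::-1],None,fx=3,fy=3,interpolation=cv2.INTER_CUBIC))
E
```

```text
True
41.6583 [0.476 0.227 0.14 ] [-0.096 -2.666 -2.994] 0.009608912153378444
```

View pics/scene_p.png

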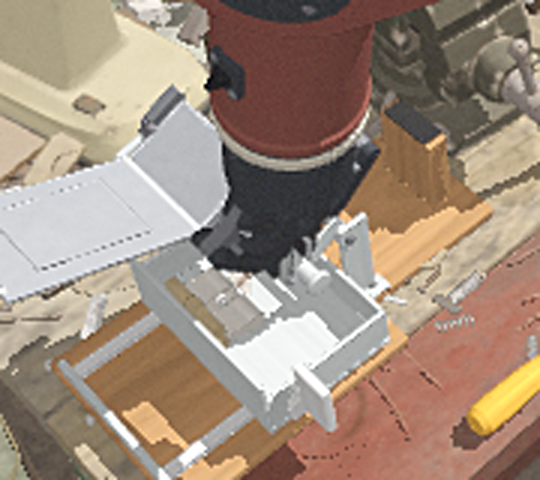

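View pics/wrist_p.png

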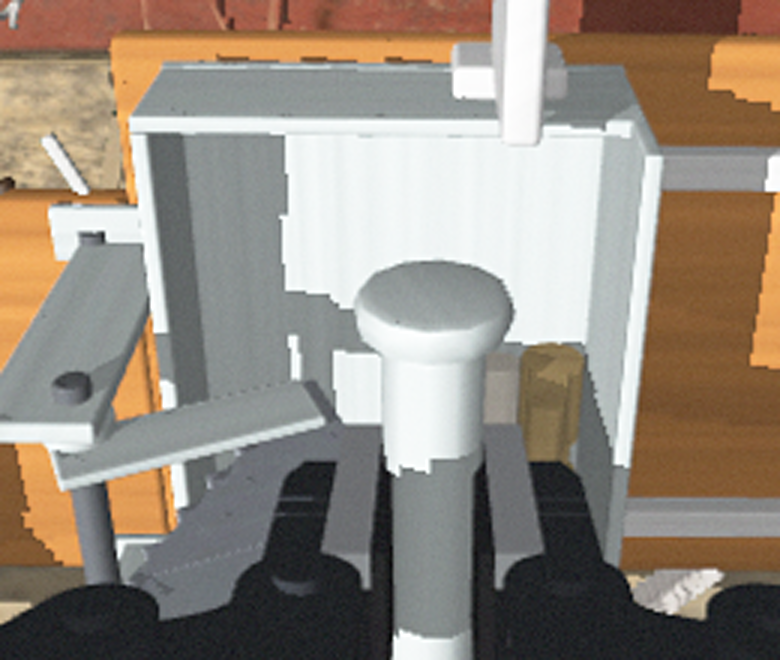

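View pics/top_p.png

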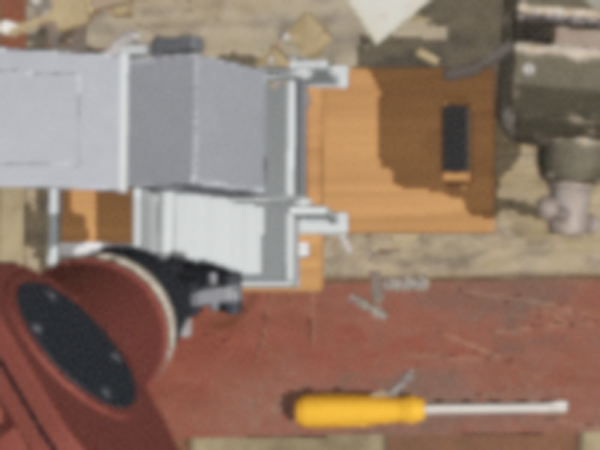

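```bash
python3 - <<'E'
from h import *
from cell import arm, optics
Q=q(12,True)
a,ok=follow(arm,tipbar,2.0,0.0,Q,.046,dx=-.006,step=.16,speed=.10,wmin=.006)
f=optics.grab_frame("scene"); np.savez("pics/s7.npz",**f); cv2.imwrite("pics/s7.png",cv2.resize(f["img"][100:340,140:400,::-1],None,fx=2.3,fy=2.3))
E
```

```text
a=1.85 w=9.6 F=[ 8.1  0.5 -7.4] p=[0.476 0.212 0.151] t=42.1 False
a=1.69 w=9.4 F=[ 7.2  2.5 -2.3] p=[0.476 0.196 0.16 ] t=42.5 False
a=1.54 w=9.8 F=[3.6 4.4 5.8] p=[0.476 0.179 0.166] t=42.8 False
a=1.38 w=9.5 F=[-1.9  3.2 11.2] p=[0.475 0.16  0.168] t=43.1 False
a=1.23 w=9.4 F=[ 1.8 -1.8  6.5] p=[0.475 0.139 0.167] t=43.5 False
a=1.08 w=9.4 F=[7.1 0.3 1. ] p=[0.475 0.121 0.164] t=43.8 False
a=0.92 w=9.4 F=[ 4.6 -1.6  0.8] p=[0.474 0.102 0.157] t=44.1 False
a=0.77 w=9.6 F=[ 4.4 -3.1 -0.5] p=[0.473 0.085 0.148] t=44.5 False
a=0.62 w=9.5 F=[ 4.9 -1.7 -2.9] p=[0.473 0.071 0.137] t=44.8 False
a=0.46 w=9.7 F=[ 8.4  0.1 -5.4] p=[0.473 0.058 0.123] t=45.1 False
a=0.31 w=9.6 F=[10.6  1.1 -8.5] p=[0.473 0.047 0.108] t=45.5 False
a=0.15 w=9.4 F=[ 9.7  0.1 -5.3] p=[0.473 0.038 0.092] t=45.8 False
a=0.00 w=9.5 F=[12.3  1.6 -8.8] p=[0.474 0.033 0.074] t=46.1 False
```

View pics/s7.png

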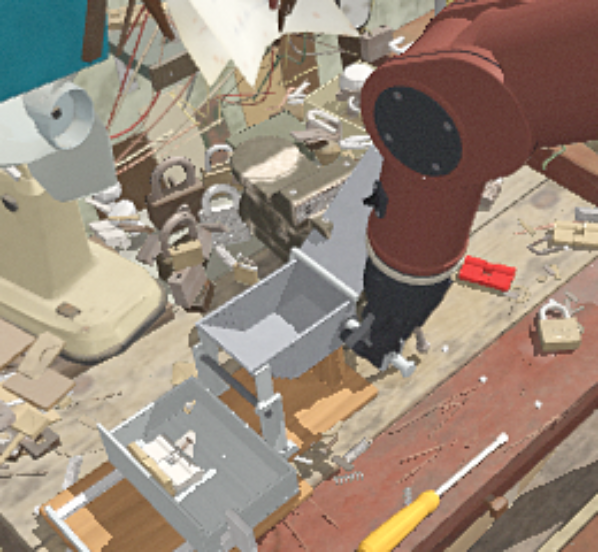

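```bash
python3 - <<'E'
from h import *
from cell import arm, optics
np.set_printoptions(precision=3,suppress=True)
Q=q(12,True); ax=Rot.from_quat(Q).apply([0,0,1])
p=arm.state()["position"]
print(arm.move_linear(list(p+[0,0,-.006]),list(Q),max_speed=.03,force_limit=14)); s=arm.state(); print(s["position"],s["ft_force"])
arm.move_gripper(.032); s=arm.state(); print(s["ft_force"],s["position"])
p=s["position"]
arm.move_linear(list(p-.10*ax),list(Q),max_speed=.2)
f=optics.grab_frame("wrist"); np.savez("pics/w18.npz",**f); cv2.imwrite("pics/w18.png",f["img"][:,:,::-1]); w=cloud(f); print([w[v,324] for v in (220,240,260,280)], arm.state()["t"])
E
```

```text
True
[0.474 0.032 0.073] [-8.803  0.011 14.985]
[-0.339 -0.468  0.158] [0.474 0.033 0.073]
[array([0.439, 0.033, 0.126]), array([0.452, 0.033, 0.126]), array([0.467, 0.033, 0.125]), array([0.481, 0.033, 0.126])] 47.45
```

View pics/w18.png

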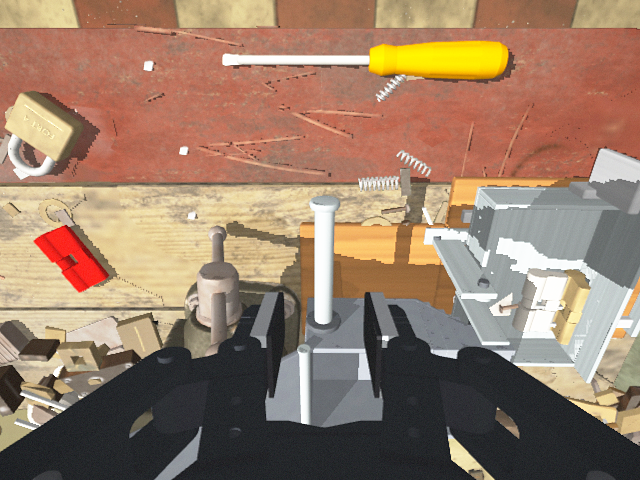

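```bash
python3 - <<'E'
from h import *
from cell import arm, optics
np.set_printoptions(precision=3,suppress=True)
Q=q(25,True); ax=Rot.from_quat(Q).apply([0,0,1])
g=lidbar(2.5,-.009); T=tcp(g,Q,.046); print(g,T)
arm.move_linear([.45,.02,.30],list(q(12,True)),max_speed=.25)
arm.move_gripper(.018)
arm.move_ptp([.49,-.10,.31],list(Q))
arm.move_linear(list(T-.06*ax),list(Q),max_speed=.15)
f=optics.grab_frame("wrist"); np.savez("pics/w19.npz",**f); im=f["img"][:,:,::-1].copy()
for d in (-.03,-.009,.03):
  u,v=proj(f,lidbar(2.5,d)); cv2.circle(im,(int(u),int(v)),2,(0,0,255),-1)
cv2.imwrite("pics/w19.png",im); w=cloud(f); print([w[v,320] for v in (200,230,260)],arm.state()["t"])
E
```

```text
[ 0.551 -0.113  0.247] [ 0.57  -0.113  0.205]
[array([ 0.668, -0.116,  0.011]), array([ 0.523, -0.114,  0.246]), array([ 0.539, -0.114,  0.25 ])] 49.675
```

View pics/w19.png

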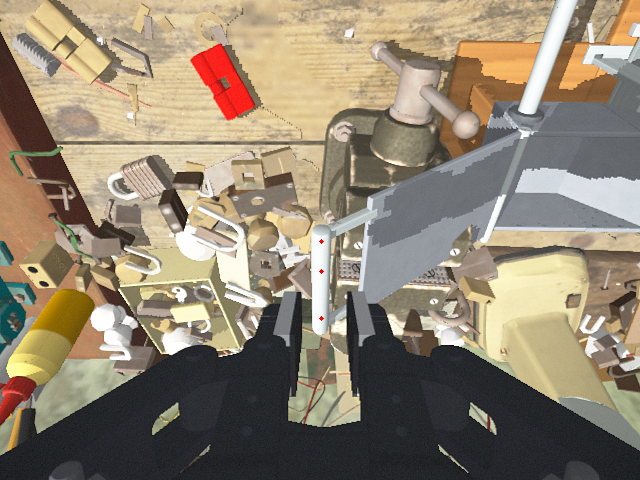

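```bash
python3 - <<'E'
from h import *
from cell import arm, optics
np.set_printoptions(precision=3,suppress=True)
Q=q(25,True)
T=tcp(lidbar(2.5,-.009),Q,.047)
r=arm.move_linear(list(T),list(Q),max_speed=.06,force_limit=8); s=arm.state(); print(r,s["position"],s["ft_force"])
arm.move_gripper(0.0); s=arm.state(); print("w",s["grip_width"],s["ft_force"],s["t"])
if s["grip_width"]>.005 and not r:
    follow(arm,lidbar,2.5,1.3,Q,.047,dx=-.009,step=.15,speed=.10,wmin=.004)
E
```

```text
False [ 0.571 -0.113  0.204] [ 0.164 -0.116 -0.199]
w 0.007595004059702598 [-1.546 -4.06   2.095] 51.0917
a=2.35 w=7.5 F=[ 0.  -6.4  2.7] p=[ 0.571 -0.098  0.224] t=51.5 False
a=2.20 w=7.7 F=[-3.2 -7.4  6.1] p=[ 0.571 -0.079  0.24 ] t=51.9 False
a=2.05 w=7.9 F=[-8.7 -5.3 11.4] p=[ 0.572 -0.058  0.255] t=52.3 False
a=1.90 w=7.5 F=[-6.4 -4.6 10.3] p=[ 0.572 -0.035  0.264] t=52.7 False
a=1.75 w=7.4 F=[-4.7 -4.3  7.8] p=[ 0.572 -0.01   0.27 ] t=53.1 False
a=1.60 w=7.5 F=[-3.1 -0.4  8.8] p=[0.572 0.016 0.273] t=53.5 False
a=1.45 w=7.5 F=[ 0.8 -0.8  5.4] p=[0.573 0.04  0.271] t=53.9 False
a=1.30 w=7.0 F=[2.1 0.2 3.4] p=[0.573 0.064 0.266] t=54.3 False
```

```bash
python3 - <<'E'
from h import *
from cell import arm, optics
np.set_printoptions(precision=3,suppress=True)
Q=q(25,True); ax=Rot.from_quat(Q).apply([0,0,1])
a,ok=follow(arm,lidbar,1.3,0,Q,.047,dx=-.009,step=.15,speed=.10,wmin=.004)
if ok:
    p=arm.state()["position"]
    print(arm.move_linear(list(p+[0,0,-.008]),list(Q),max_speed=.03,force_limit=12)); s=arm.state(); print(s["position"],s["ft_force"])
arm.move_gripper(.022); p=arm.state()["position"]
print(arm.move_linear(list(p-.07*ax),list(Q),max_speed=.1,force_limit=10))
f=optics.grab_frame("wrist"); np.savez("pics/w20.npz",**f); cv2.imwrite("pics/w20.png",f["img"][:,:,::-1]); w=cloud(f)
print("bar",[w[v,327] for v in (215,235,260)],"lid",[w[v,u] for u,v in((110,240),(200,260),(250,250))], arm.state()["t"])
E
```

```text
a=1.16 w=7.9 F=[ 3.8 -1.7  0.3] p=[0.573 0.086 0.257] t=54.7 False
a=1.01 w=7.7 F=[ 5.2 -0.  -1. ] p=[0.573 0.108 0.246] t=55.1 False
a=0.87 w=8.0 F=[ 5.4 -0.1 -1.6] p=[0.573 0.127 0.232] t=55.5 False
a=0.72 w=8.0 F=[ 4.4  0.7 -0.5] p=[0.573 0.145 0.215] t=55.9 False
a=0.58 w=7.3 F=[ 4.6 -0.1 -0.7] p=[0.574 0.159 0.196] t=56.2 False
a=0.43 w=8.0 F=[ 4.1  0.1 -0. ] p=[0.574 0.171 0.175] t=56.6 False
a=0.29 w=7.5 F=[ 5.4  0.1 -0.5] p=[0.574 0.179 0.153] t=57.0 False
a=0.14 w=7.4 F=[ 4.4 -1.4  1.5] p=[0.574 0.184 0.129] t=57.4 False
a=0.00 w=7.4 F=[-1.5  0.7 10.5] p=[0.575 0.189 0.108] t=57.8 False
True
[0.575 0.191 0.106] [-5.055 -0.768  9.417]
False
bar [array([0.612, 0.193, 0.025]), array([0.618, 0.192, 0.045]), array([ 0.692,  0.193, -0.001])] lid [array([0.533, 0.083, 0.152]), array([0.546, 0.125, 0.152]), array([0.541, 0.152, 0.15 ])] 59.2167
```

View pics/w20.png

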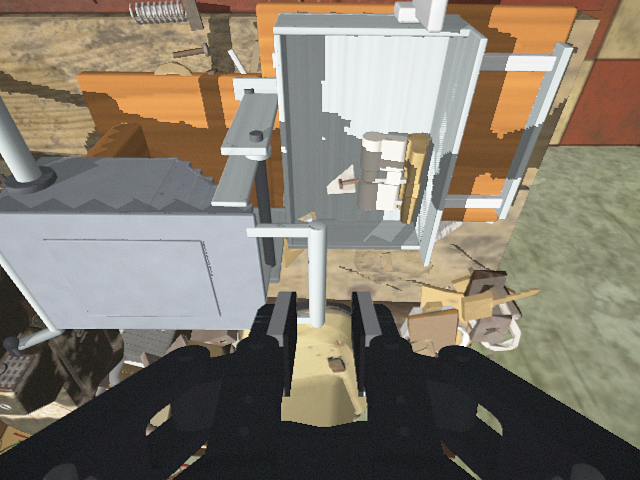

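```bash
python3 - <<'E'
from h import *
from cell import arm, optics
np.set_printoptions(precision=3,suppress=True)
Q=list(q(0,True))
arm.move_linear([.50,.20,.26],list(q(25,True)),max_speed=.25)
arm.move_gripper(.045)
arm.move_ptp([.436,.2415,.15],Q)
f=optics.grab_frame("wrist"); np.savez("pics/w21.npz",**f); cv2.imwrite("pics/w21.png",f["img"][:,:,::-1])
w=cloud(f); print(proj(f,[.436,.2415,.075]),[w[v,u] for u,v in ((324,210),(324,220),(324,230),(324,240))])
print(arm.move_linear([.436,.2415,.020],Q,max_speed=.08,force_limit=10)); s=arm.state(); print(s["position"],s["ft_force"])
arm.move_gripper(0.0); s=arm.state(); print("w",s["grip_width"],s["ft_force"],s["position"],s["t"])
E
```

```text
(np.float64(322.9258843301351), np.float64(239.7850974913624)) [array([0.421, 0.242, 0.047]), array([0.421, 0.242, 0.081]), array([0.427, 0.242, 0.084]), array([0.434, 0.242, 0.084])]
False
[0.436 0.242 0.02 ] [-0.711  0.307 -0.33 ]
w 0.007116581198510355 [-1.531  0.558  4.818] [0.436 0.242 0.02 ] 62.9167
```

View pics/w21.png

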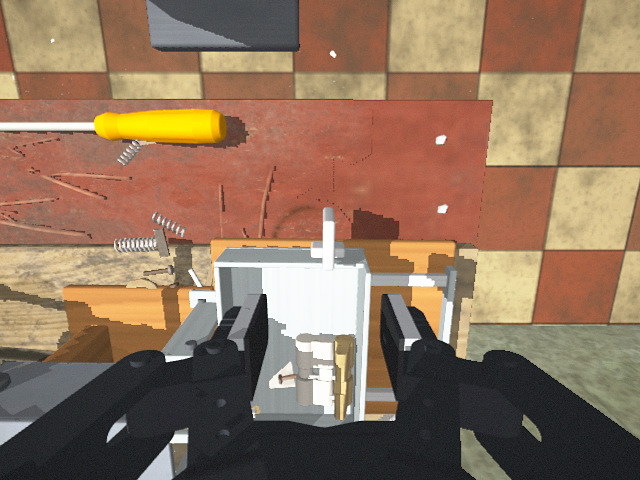

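```bash
python3 - <<'E'
from h import *
from cell import arm, optics
np.set_printoptions(precision=3,suppress=True)
Q=list(q(0,True))
r=arm.move_linear([.437,.330,.020],Q,max_speed=.06,force_limit=18); s=arm.state(); print(r,s["grip_width"],s["ft_force"],s["position"],s["t"])
r=arm.move_linear([.437,.335,.020],Q,max_speed=.03,force_limit=30); s=arm.state(); print(r,s["grip_width"],s["ft_force"],s["position"],s["t"])
E
```

```text
True 0.007300786121293825 [-1.737 -2.585  7.923] [0.437 0.316 0.02 ] 64.075
True 0.007313652545044783 [-2.561 -2.353  7.605] [0.437 0.316 0.02 ] 64.3917
```

```bash
python3 - <<'E'
from h import *
from cell import arm, optics
np.set_printoptions(precision=3,suppress=True)
Q=list(q(0,True))
arm.move_gripper(.045); p=arm.state()["position"]
arm.move_linear([p[0],p[1],.30],Q,max_speed=.25)
f=optics.grab_frame("wrist"); np.savez("pics/w22.npz",**f); cv2.imwrite("pics/w22.png",f["img"][:,:,::-1])
f=optics.grab_frame("top"); np.savez("pics/t2.npz",**f); cv2.imwrite("pics/t2.png",cv2.resize(f["img"][160:320,150:510,::-1],None,fx=2.2,fy=2.2,interpolation=cv2.INTER_CUBIC))
E
```

```text
(no output)
```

View pics/w22.png

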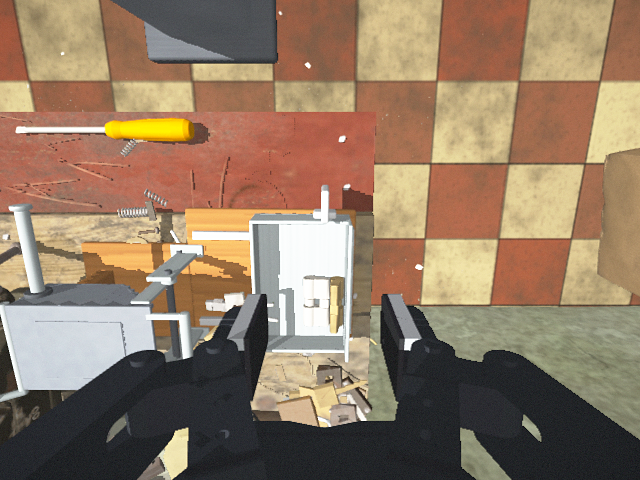

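View pics/t2.png

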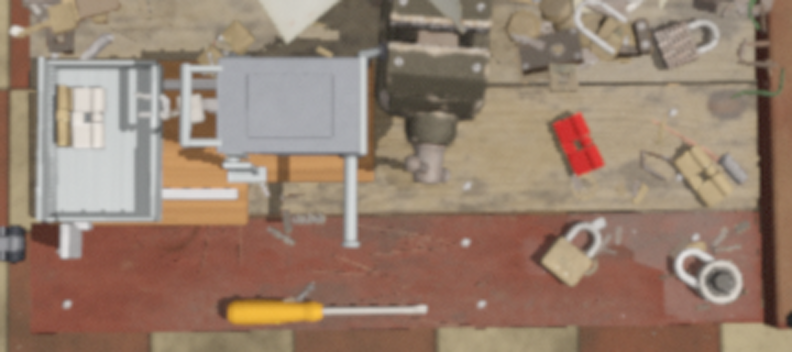

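```bash
python3 - <<'E'
from h import *
from cell import arm, optics
np.set_printoptions(precision=3,suppress=True)
f=load("pics/w22.npz"); w=cloud(f)
for u,v in ((290,240),(300,300),(313,285),(313,320),(335,285),(335,320),(345,300),(320,265),(325,190)): print((u,v),w[v,u])
m=(w[...,0]>.46)&(w[...,0]<.615)&(w[...,1]>.24)&(w[...,1]<.34)&(w[...,2]>.034)
m[:, :]&=True
P=w[m]; print("above floor", np.nanmin(P,0),np.nanmax(P,0), len(P))
Q=list(q(0,True))
arm.move_ptp([.42,.0,.40],Q)
arm.move_ptp([.44,-.31,.26],Q)
f=optics.grab_frame("wrist"); np.savez("pics/w23.npz",**f); cv2.imwrite("pics/w23.png",cv2.resize(f["img"][100:340,200:520,::-1],None,fx=2.4,fy=2.4)); print(arm.state()["t"])
E
```

```text
(290, 240) [0.49  0.275 0.024]
(300, 300) [0.569 0.286 0.024]
(313, 285) [0.543 0.303 0.038]
(313, 320) [0.589 0.303 0.04 ]
(335, 285) [0.537 0.329 0.054]
(335, 320) [0.581 0.329 0.056]
(345, 300) [0.554 0.341 0.058]
(320, 265) [0.523 0.311 0.023]
(325, 190) [0.422 0.317 0.08 ]
above floor [0.46  0.24  0.034] [0.613 0.34  0.069] 2126
68.8
```

View pics/w23.png

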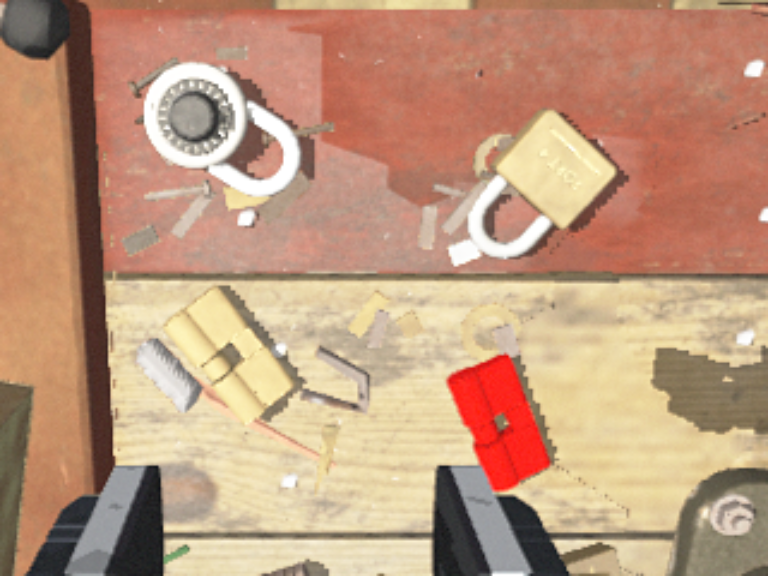

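```bash
cat > st.py <<'E'
from h import *
def stray(f,c0=None):
    w=cloud(f); hsv=cv2.cvtColor(f["img"],cv2.COLOR_RGB2HSV)
    m=(w[...,2]>.006)&(w[...,2]<.024)&(w[...,0]>.38)&(w[...,0]<.6)&(w[...,1]>-.395)&(w[...,1]<-.23)&(hsv[...,1]>70)&~((hsv[...,0]<8)|(hsv[...,0]>170))
    m=cv2.morphologyEx(m.astype(np.uint8),cv2.MORPH_OPEN,np.ones((3,3)))
    out=[]
    for c in cv2.findContours(m,0,2)[0]:
        if cv2.contourArea(c)<400: continue
        P=np.array([ray(f,u,v,.014)[:2]*1000 for u,v in c[:,0]],np.float32); out.append((cv2.minAreaRect(P),c[:,0].mean(0)))
    return out,m,w
E
python3 - <<'E'
from st import *
np.set_printoptions(precision=4,suppress=True)
f=load("pics/w23.npz"); o,m,w=stray(f)
for r in o: print(r)
(c,sz,ang),_=[r for r in o if abs(max(r[0][1])-64)<6][0]
b=cv2.boxPoints((c,sz,ang)); L=np.array([b[1]-b[0],b[2]-b[1]]); l=L[np.argmax(np.linalg.norm(L,axis=1))]; l/=np.linalg.norm(l); n=np.array([-l[1],l[0]]); print("long dir",l)
# everything above 3mm nearby in local frame
P=w.reshape(-1,3)*1000; k=(P[:,2]>4)&(P[:,2]<60); P=P[k]; d=P[:,:2]-np.array(c); a=d@l; t=d@n
sel=(abs(a)<60)&(abs(t)<70)
H=np.full((14,12),0.)
for A,T,Z in zip(a[sel],t[sel],P[sel][:,2]): 
    i,j=int((T+70)//10),int((A+60)//10); H[i,j]=max(H[i,j],Z)
print("rows=t -70..70, cols=a -60..60"); print(H.round(0).astype(int)); print("n",n)
E
```

```text
(((500.01031494140625, -342.38995361328125), (63.724693298339844, 37.79087829589844), 37.3111572265625), array([295.8791, 250.5824]))
long dir [0.7954 0.6061]
rows=t -70..70, cols=a -60..60
[[60 60 57 57 57 56 18  0  0  0 59 59]
 [56 57 57 57 55 45  0  0  0  0 58 58]
 [57 57 57 51  0  0  0  0  0  0  0  0]
 [57 56 40 26 26 27 26  0  0  0  0  0]
 [55 35 15 28 28 29 29 11  8  0  0  0]
 [ 0  0 14 24 27 27 26 17 17 16  8  0]
 [ 0  0 17 19 19 19 18 18 18 18  8  6]
 [ 0  0 11 14 14 13 15 14 14 13  0  0]
 [ 0  0 11 12 12 12 12 12 12 21  0 22]
 [ 0  0  0  0  0  0  0  0  0 21 21 22]
 [ 0  0  0  0  0  0  0  0 19 17 14 17]
 [ 6  0  0  0  0  0  0  0 19 18 16 15]
 [13  9  7  0  0  0  0  0  0  5  0  0]
 [14 12  7  0  0  0  0  0  5  6  0  0]]
n [-0.6061  0.7954]
```

```bash
python3 - <<'E'
from st import *
from cell import arm, optics
np.set_printoptions(precision=3,suppress=True)
l=np.array([.7954,.6061]); n=np.array([-.6061,.7954]); c=np.array([.5000,-.3424])
g=c+l*.004+n*-.0012; yaw=np.arctan2(-n[0],n[1]); Q=list(q(0,True,yaw=yaw)); print(g,yaw, Rot.from_quat(Q).apply([0,1,0]))
arm.move_gripper(.052)
arm.move_ptp([g[0],g[1],.12],Q); s=arm.state(); print(s["joint_positions"],s["position"],s["t"])
f=optics.grab_frame("wrist"); np.savez("pics/w24.npz",**f); im=f["img"][:,:,::-1].copy()
for z in (.017,): 
  u,v=proj(f,[g[0],g[1],z]); cv2.circle(im,(int(u),int(v)),3,(0,0,255),-1)
cv2.imwrite("pics/w24.png",im)
E
```

```text
[ 0.504 -0.341] 0.6511411129447128 [-0.606  0.795  0.   ]
[ 0.954  0.351 -0.533  1.645  0.189  1.197  2.597] [ 0.504 -0.341  0.121] 69.7167
```

View pics/w24.png

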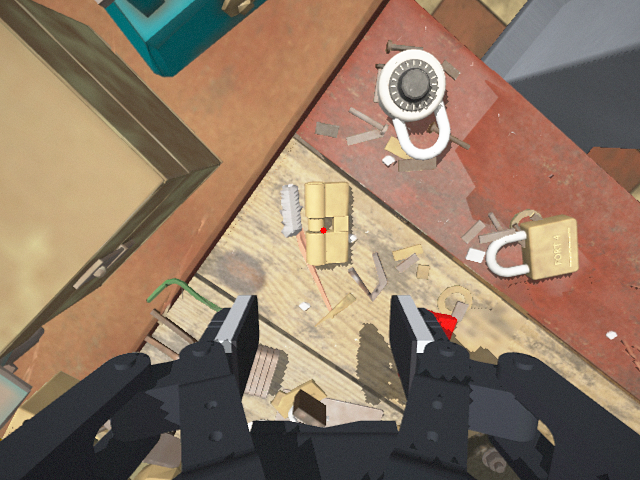

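```bash
python3 - <<'E'
from st import *
np.set_printoptions(precision=4,suppress=True)
f=load("pics/w24.npz"); o,m,w=stray(f)
for r in o: print(r)
for v in (195,215,250,260): print(v,[ (u,w[v,u].round(3).tolist()) for u in range(300,356,9)])
E
```

```text
(((502.7757568359375, -343.25396728515625), (66.44578552246094, 39.06599426269531), 36.91811752319336), array([316.3218, 232.9195]))
195 [(300, [0.496, -0.37, -0.002]), (309, [0.489, -0.365, 0.016]), (318, [0.485, -0.36, 0.016]), (327, [0.482, -0.354, 0.011]), (336, [0.478, -0.349, 0.011]), (345, [0.474, -0.343, 0.01]), (354, [0.471, -0.336, -0.0])]
215 [(300, [0.504, -0.362, 0.021]), (309, [0.501, -0.356, 0.014]), (318, [0.497, -0.351, 0.017]), (327, [0.494, -0.345, 0.011]), (336, [nan, nan, nan]), (345, [0.486, -0.334, 0.009]), (354, [0.483, -0.327, -0.001])]
250 [(300, [0.529, -0.345, 0.008]), (309, [0.523, -0.34, 0.015]), (318, [0.519, -0.335, 0.017]), (327, [0.516, -0.328, 0.011]), (336, [0.512, -0.323, 0.011]), (345, [0.508, -0.317, 0.011]), (354, [0.506, -0.308, -0.002])]
260 [(300, [0.539, -0.338, -0.001]), (309, [0.53, -0.335, 0.014]), (318, [0.525, -0.33, 0.017]), (327, [0.522, -0.324, 0.012]), (336, [0.518, -0.318, 0.011]), (345, [0.514, -0.312, 0.009]), (354, [0.512, -0.303, -0.001])]
```

```bash
python3 - <<'E'
from st import *
from cell import arm, optics
np.set_printoptions(precision=3,suppress=True)
l=np.array([.7954,.6061]); n=np.array([-.6061,.7954]); c=np.array([.5000,-.3424])
g=c+l*.004+n*.002; Q=list(q(0,True,yaw=.6511))
def go(z,sp,fl=None):
    return arm.move_linear([g[0],g[1],z],Q,max_speed=sp,force_limit=fl)
try:
    arm.move_gripper(.056)
    print(go(.02,.12), go(-.029,.05,6)); s=arm.state(); print(s["position"],s["ft_force"],s["joint_positions"][6])
except arm.MotionError as e: print("ERR",e)
f=optics.grab_frame("wrist"); cv2.imwrite("pics/w25.png",f["img"][:,:,::-1]); print(arm.state()["t"])
E
```

```text
False False
[ 0.502 -0.339 -0.029] [0.312 0.304 0.49 ] 2.5226144388620644
72.15
```

View pics/w25.png

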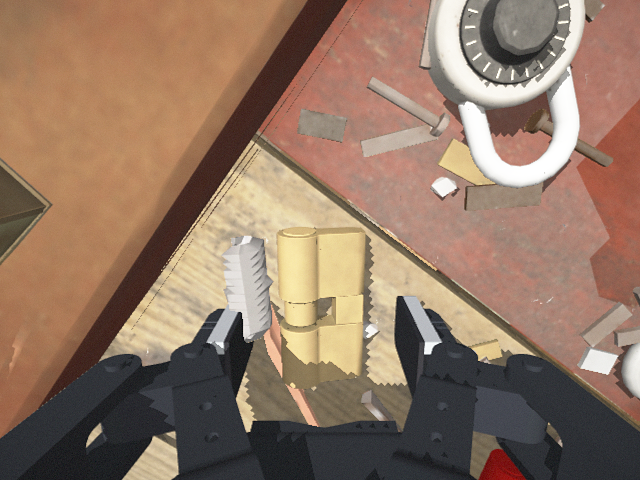

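```bash
python3 - <<'E'
from st import *
from cell import arm, optics
np.set_printoptions(precision=3,suppress=True)
arm.move_gripper(0.0); s=arm.state(); print(s["grip_width"],s["ft_force"],s["position"],s["t"])
p=s["position"]; Q=list(q(0,True,yaw=.6511))
arm.move_linear([p[0],p[1],.10],Q,max_speed=.12); s=arm.state(); print(s["grip_width"],s["ft_force"])
f=optics.grab_frame("wrist"); cv2.imwrite("pics/w26.png",f["img"][:,:,::-1]); np.savez("pics/w26.npz",**f)
E
```

```text
0.0315376019285077 [-0.818  0.749  5.489] [ 0.502 -0.339 -0.028] 72.4833
0.03130793560306876 [-0.739  0.402 -1.889]
```

View pics/w26.png

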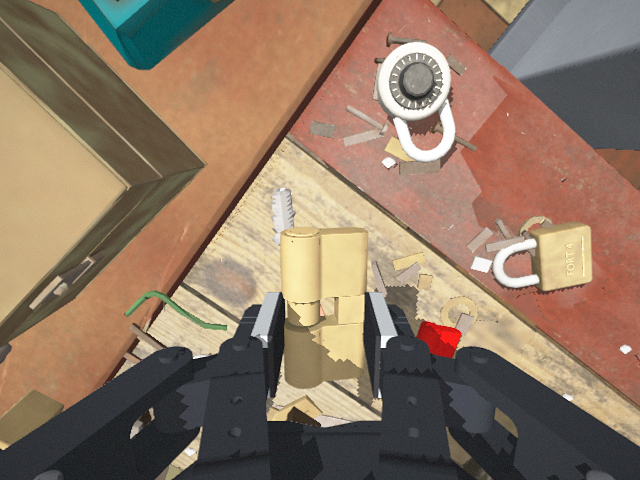

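```bash
python3 - <<'E'
from st import *
from cell import arm, optics
np.set_printoptions(precision=3,suppress=True)
Q=list(q(0,True))
def st(m=""): s=arm.state(); print(m,round(float(s["grip_width"]),4),s["ft_force"],s["position"],round(float(s["t"]),1)); return s
p=arm.state()["position"]
arm.move_linear([.46,-.31,.28],list(q(0,True,yaw=.6511)),max_speed=.2); st()
arm.move_ptp([.42,.0,.34],Q); st()
arm.move_ptp([.46,.27,.28],Q); st()
arm.move_linear([.501,.282,.12],Q,max_speed=.15); st()
f=optics.grab_frame("wrist"); cv2.imwrite("pics/w27.png",f["img"][:,:,::-1]); np.savez("pics/w27.npz",**f)
E
```

```text
0.031 [-0.008 -0.337 -1.82 ] [ 0.46  -0.31   0.279] 74.8
 0.0315 [-0.246 -0.745 -1.127] [ 0.42  -0.001  0.34 ] 76.0
 0.0314 [ 0.299  0.057 -0.859] [0.461 0.268 0.28 ] 77.1
 0.0309 [ 0.056  0.015 -1.667] [0.501 0.282 0.121] 78.4
```

View pics/w27.png

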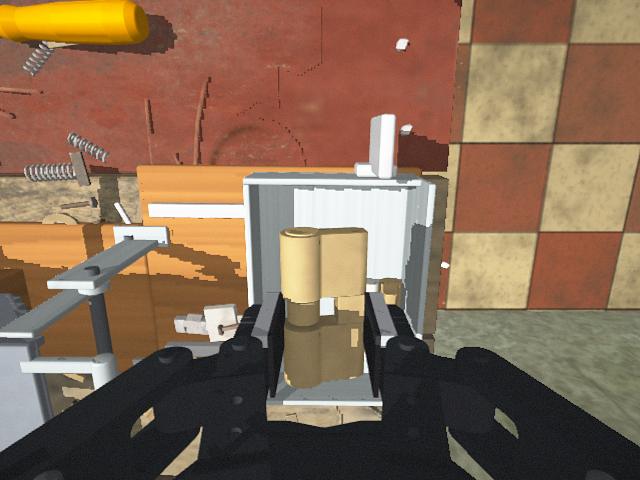

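```bash
python3 - <<'E'
from st import *
from cell import arm, optics
np.set_printoptions(precision=3,suppress=True)
Q=list(q(0,True))
def st(m=""): s=arm.state(); print(m,round(float(s["grip_width"]),4),s["ft_force"],s["position"],round(float(s["t"]),1)); return s
print(arm.move_linear([.501,.280,.05],Q,max_speed=.1,force_limit=8)); st()
print(arm.move_linear([.501,.280,-.002],Q,max_speed=.05,force_limit=6)); st()
arm.move_gripper(.044); arm.dwell(.2); st()
arm.move_linear([.501,.280,.12],Q,max_speed=.12)
arm.move_linear([.44,.24,.30],Q,max_speed=.2)
for n in ("scene","wrist","top"):
    f=optics.grab_frame(n); np.savez(f"pics/{n}_e.npz",**f); cv2.imwrite(f"pics/{n}_e.png",f["img"][:,:,::-1])
E
```

```text
False
 0.0315 [-0.691 -0.156 -1.409] [0.501 0.28  0.051] 79.3
False
 0.0315 [ 0.208  1.098 -1.88 ] [ 0.501  0.28  -0.002] 80.5
 0.0442 [-0.723  0.417  0.146] [ 0.501  0.28  -0.002] 81.0
```

View pics/wrist_e.png

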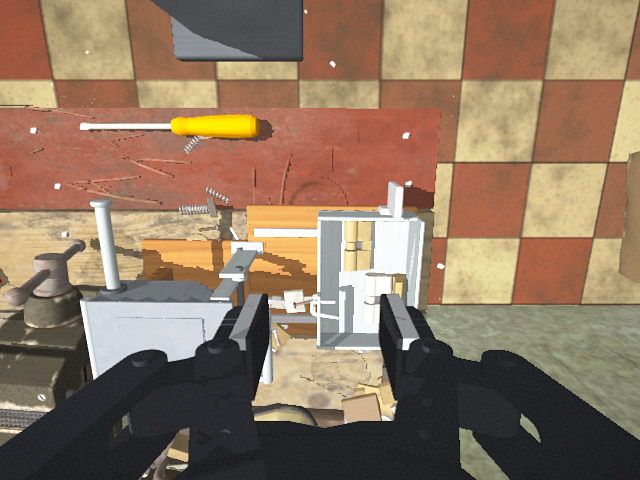

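View pics/top_e.png

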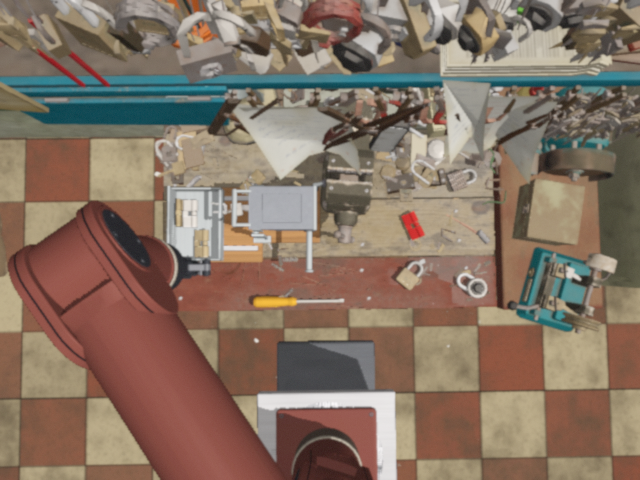

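```bash
python3 - <<'E'
from st import *
np.set_printoptions(precision=3,suppress=True)
f=load("pics/wrist_e.npz"); w=cloud(f)
m=(w[...,0]>.41)&(w[...,0]<.447)&(w[...,1]>.2)&(w[...,1]<.36)&(w[...,2]>.07)&(w[...,2]<.1); print("tab",np.nanmedian(w[m],0),m.sum())
for u,v in ((140,320),(190,360),(110,340),(267,350),(267,330),(240,293),(104,230)): print(w[v,u])
t=load("pics/t2.npz"); e=load("pics/top_e.npz"); wt=cloud(e)
for u,v in ((260,208),(283,208),(305,208),(235,205),(310,250)): print("top",wt[v,u])
im=e["img"][165:315,155:355,::-1]; cv2.imwrite("pics/te.png",cv2.resize(im,None,fx=4,fy=4,interpolation=cv2.INTER_CUBIC))
E
```

```text
tab [0.434 0.315 0.084] 257
[0.535 0.071 0.152]
[0.432 0.202 0.378]
[0.557 0.039 0.151]
[0.566 0.187 0.153]
[0.444 0.218 0.339]
[0.534 0.151 0.093]
[0.457 0.035 0.125]
top [0.562 0.13  0.154]
top [0.562 0.083 0.149]
top [0.561 0.038 0.152]
top [0.568 0.181 0.158]
top [0.475 0.029 0.127]
```

View pics/te.png

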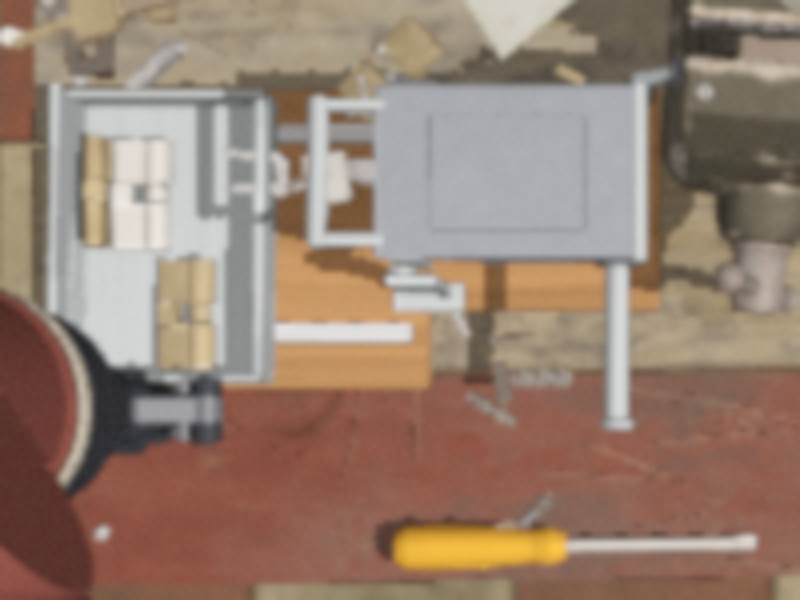

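```bash
python3 - <<'E'
from cell import arm, workorder
arm.dwell(.3); print(arm.state()["t"]); print(workorder.job_done())
E
```

```text
83.7083
the job is handed in; nothing more can be done
None
```

The job is handed in at about 84 s, with all three lock cylinders in the catch tray: two from the box and one stray. No verdict came back.

I ran the tray home, swung the lid past its detent to the stop, and tipped the box to its stop until both cylinders slid out. Then I set the box upright, shut the lid, drew the tray to its outer stop and placed the stray in it. I left the red look-alike and both padlocks alone.

**Last checks:**
- **Cylinders:** the final top view shows all three inside the tray. One boxed cylinder is standing on its long edge against the tray wall.
- **Lid and box:** the lid surface reads level at about 0.15 m, which is shut. The tip bar is back at its starting height.
- **Tray:** it moved about 75 mm between its two stops and is at the outer one. The inner stop came 2–3 mm from where the camera first put it, but the push ended hard against it.
- **Padlocks:** they sit at the same pixels as at the start. I compared this by eye only.

**What went wrong or disagreed:**
- **Fingertips:** they sit about 33 mm behind the stated tool point when shut. My first pinch on the lid bar missed and the second was too shallow. The lid slipped out partway up and fell shut before I regripped deeper, which was before any tipping.
- **Tray tab:** its top measured 80–84 mm above the bench, not the stated 75 mm.
- **Stray:** it was knocked aside during the run, so I measured it again before grasping it. That also showed the grey rod beside it was a separate item.

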